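Load, lock and start the CO2 accessory dryer

ROBOT

A 7-joint arm with a two-finger parallel gripper is mounted at the origin on the work surface. World frame = base frame: x ahead of the robot, y to its left, z up, the work surface at z = 0. Lengths are in m, angles in rad, forces in N, time in s.
With the tool pointing down it reaches from about 0.375 to 0.925 m from the base axis. Payload 3.1 kg.
Tool frame: the origin (TCP) lies between the finger pads; the fingertips stand 14 mm ahead of it and the grasp point (between the pads) lies 5 mm behind it (arm.tip_extent is the z of the fingertips in the tool frame, in m); z points along the fingers, x is the direction in which the jaws open and shut, and the axes are right-handed (so a half turn about z gives the same grasp; the last joint's range is limited). The gripper opens to 85 mm and grips with 20 to 120 N. Pads are 22 mm wide; open, the fingers measure 114 mm over their backs; the gripper's body (76 mm by 85 mm) begins 54 mm behind the grasp point. The pads swing forward as they close: fully open they stand 13 mm farther back than shut.
Start: joints at [1.211, 0.383, 0.044, 1.598, -0.018, 1.161, -0.05], TCP at [0.168, -0.628, 0.245] pointing down, gripper open.
Joint ranges: [-2.61, 2.61], [-0.41, 2.15], [-1.48, 1.57], [0, 2.5], [-1.57, 4.71], [0.05, 1.97], [-2.85, 2.85]. Speed limits (rad/s): [2.79, 2.79, 3.14, 3.14, 3.14, 3.14, 3.14].

INTERFACE

Orientations are given as a unit quaternion [x, y, z, w].
In Python, from workcell import arm, capture, camera_params gives the robot as it stands.
- The arm moves only by the tool apply_moves, never from a script. Its argument "commands" is one flat list of numbers, 5 for each row, row after row: the shift along the world's x, y, z in m, then the turn about the world's z in degrees, then the finger opening in m, from 0 to 0.0854. A call has 1 to 12 rows; each row shifts and turns the commanded pose from where the row before left it; what a row does not reach is not made up. A row lasts 1/12 s, in which the tool goes at most 41.7 mm and 7.16 degrees, less where a joint would pass 70% of its speed; a pose out of reach is approached as far as the arm can. A call is refused whole if a number of a shift passes 0.0417 or a number of a turn 7.16, either way. A call with a gripper value outside its range is refused whole. The fingers move at their own pace and stop on an object; "force" is the grip in N (left out, the last holds). Time passes only in rows, so rows that do not move let the fingers close. It gives the time, the measured TCP pose, the force and the opening at its end, in the units of the state.
- arm.observe(): the state, without advancing time (a new reading comes with each control period).
- capture(name): name is "side" or "top" or "wrist"; returns the picture (400x640x3 uint8, blue, green, red); there is no depth.
- camera_params(name): a dict with "fovy" (degrees; the focal length in pixels is half the picture's height over the tangent of half this angle, whatever the lens; pixels are square), "cx", "cy" (the principal point, pixels), "k1" (the pictures are not rectified: a ray, as slopes to the right and down, at radius r is drawn at 1 + k1 r^2 times it, then the intrinsics apply), "R" (3x3) and "t" (3): a world point X has camera coordinates R X + t; the wrist camera has in their place "tool_from_camera" (4x4, takes a point from camera to tool coordinates, whose origin is the TCP and whose axes are the tool frame's). Camera axes: x right, y down, z forward; pixel columns grow to the right and rows downward; lengths in m; the calibration is good to about 2 mm. A picture is of the moment at which its call begins: read the wrist's pose just before it. camera_params takes no time and is no camera call.
- arm.hand_in(): hands the job in, once; it reports no verdict.
The state is a dict: "time": time; "joint_pos": joint angles; "dq": joint speeds; "joint_torque": joint torques, N m; "tcp_pos": TCP position; "tool_rot": TCP orientation; "contact_force": force on the tool from outside, world axes, zero at the start; "moment": the same for the moment, N m; "opening": finger opening in m.
Only numpy, scipy, OpenCV 4.12 (cv2) and the standard library are available. Lean on these libraries where they do the work, as an engineer would, in place of code of your own. Each camera call takes 0.05 s, during which the arm holds its last target.

TASK

Put every glass CO2 diffuser and every clear drop checker you find into the dryer's open drawer (any way up), push the drawer fully home, then flip the orange cam lever right over, away from the keypad, to lock it. After that start the drying programme on the keypad by pressing the keys fully down one at a time in this order: white, blue, yellow, green; press no key before the lever is locked, and never the red stop key. Leave the bubble counter base, the pipette holder and everything else where they stand.

Things in the scene. Friction and masses are not known exactly. Their poses are not given: they have to be found in the camera images.
- diffuser_a: green-tinted glass CO2 diffuser with a white ceramic disc in its foot: a round foot 56 mm across and 12 to 16 mm high that tapers to a straight neck 24 mm across from 22 mm to the top at 60 mm; 50 to 110 g. Origin at the centre of its underside, z up along the neck; grip the neck, about 42 mm up. May be absent
- diffuser_b: green-tinted glass CO2 diffuser with a white ceramic disc in its foot: a round foot 56 mm across and 12 to 16 mm high that tapers to a straight neck 24 mm across from 22 mm to the top at 60 mm; 50 to 110 g. Origin at the centre of its underside, z up along the neck; grip the neck, about 42 mm up. May be absent
- checker_a: clear acrylic drop checker with a green cap and a green band round its foot: a round foot 56 mm across and 12 to 16 mm high that tapers to a straight neck 24 mm across from 22 mm to the top at 60 mm; 50 to 110 g. Origin at the centre of its underside, z up along the neck; grip the neck, about 42 mm up. May be absent
- checker_b: clear acrylic drop checker with a green cap and a green band round its foot: a round foot 56 mm across and 12 to 16 mm high that tapers to a straight neck 24 mm across from 22 mm to the top at 60 mm; 50 to 110 g. Origin at the centre of its underside, z up along the neck; grip the neck, about 42 mm up. May be absent
- turntable: round grey plastic turntable, 270 mm across, its flat top 22 mm above its origin (shelf level); it does not turn in this job
- dryer_drawer0 (a joint): opening of the grey-fronted drawer of the dryer, a white flat-topped box 240 (x) x 250 (y) x 115 mm high; in m: 0 fully home, up to 0.166 out along drawer_floor's -x; starts 0.13 to 0.15 out; only what is pulled out is open above, inside there is 75 mm of height; about 1 N of friction, stays where it is left (nothing latches it)
- drawer_floor (a point): centre of the drawer's inner floor; moves with it. Axes are the dryer's: x from its front to its back, z up. Inside, the drawer is 195 (x) x 208 (y) mm, walls 71 mm high, 6 mm thick. Its bar handle (11 mm thick, 120 mm long along y) has its middle at x -153 mm, z +55 mm from here, 35 mm in front of the 15 mm front panel; push it towards +x to shut
- lock (a joint): cam lever on top of the dryer, rad: 0 leaning 0.6 rad towards the keypad's side (lock_base's -x) = free, 1.2 leaning 0.6 rad to the other side (lock_base's +x) = locked; turns about lock_base's y axis with little friction, stays where it is left
- lock_base: grey block 70 x 50 x 25 mm on the dryer's top that carries the lever; origin at the centre of its underside, its x axis is the dryer's y axis (from the keypad's side to the far side); the lever's pivot lies 22 mm above the origin; the lever is a 10 mm rod with an orange ball (26 mm across) centred 85 mm from the pivot
- key_white (a joint): travel of the white key in m: 0 released, 0.006 fully down; springs back; starts to move at 1.5 N, fully down at 5 N
- key_white_base: black round housing (44 mm across, 12 mm high) of the white key; origin at the centre of its underside; the key's top face (28 mm across, pressed straight down) is centred 22 mm above the origin. The five keys stand 50 mm or more apart, each in a new place every time, on a grey control box 170 x 120 x 25 mm high, whose axes this body shares
- key_blue (a joint): travel of the blue key in m: 0 released, 0.006 fully down; springs back; starts to move at 1.5 N, fully down at 5 N
- key_blue_base: black round housing (44 mm across, 12 mm high) of the blue key; origin at the centre of its underside; the key's top face (28 mm across, pressed straight down) is centred 22 mm above the origin. The five keys stand 50 mm or more apart, each in a new place every time, on a grey control box 170 x 120 x 25 mm high, whose axes this body shares
- key_yellow (a joint): travel of the yellow key in m: 0 released, 0.006 fully down; springs back; starts to move at 1.5 N, fully down at 5 N
- key_yellow_base: black round housing (44 mm across, 12 mm high) of the yellow key; origin at the centre of its underside; the key's top face (28 mm across, pressed straight down) is centred 22 mm above the origin. The five keys stand 50 mm or more apart, each in a new place every time, on a grey control box 170 x 120 x 25 mm high, whose axes this body shares
- key_green (a joint): travel of the green key in m: 0 released, 0.006 fully down; springs back; starts to move at 1.5 N, fully down at 5 N
- key_green_base: black round housing (44 mm across, 12 mm high) of the green key; origin at the centre of its underside; the key's top face (28 mm across, pressed straight down) is centred 22 mm above the origin. The five keys stand 50 mm or more apart, each in a new place every time, on a grey control box 170 x 120 x 25 mm high, whose axes this body shares
- key_red_base: black round housing (44 mm across, 12 mm high) of the red key (the stop key: not to be pressed); origin at the centre of its underside; the key's top face (28 mm across, pressed straight down) is centred 22 mm above the origin. The five keys stand 50 mm or more apart, each in a new place every time, on a grey control box 170 x 120 x 25 mm high, whose axes this body shares
- bubble_base: white ceramic bubble counter base, 54 mm across, 36 mm high; stays on the turntable; to be left alone
- pipette_holder: stainless steel pipette holder, an open tube 48 mm across, 70 mm high; stays on the turntable; to be left alone
- ornament: blue plastic castle ornament, 90 x 60 mm, 100 mm high; to be left alone
- food_jar: jar with an orange cap, 64 mm across, 75 mm high; to be left alone
- fertiliser: bottle with black cap and green label, 60 mm across, 150 mm high; to be left alone
- scraper: algae scraper (spatula), 130 mm long, lying on the shelf; to be left alone
There are look-alikes about, which are no part of the job. What is shaped like the checker_b but purple is not meant.

How it is judged:
On the way, in this order (a step that is already met when the one before it is completed fails the run):
1. every diffuser and drop checker present lies in the drawer and the drawer is shut (within 8 mm) (x of diffuser_a in the frame of drawer_floor between -0.1 and 0.1 m and y of diffuser_a in the frame of drawer_floor between -0.107 and 0.107 m and z of diffuser_a in the frame of drawer_floor between -0.006 and 0.062 m and x of diffuser_b in the frame of drawer_floor between -0.1 and 0.1 m and y of diffuser_b in the frame of drawer_floor between -0.107 and 0.107 m and z of diffuser_b in the frame of drawer_floor between -0.006 and 0.062 m and x of checker_a in the frame of drawer_floor between -0.1 and 0.1 m and y of checker_a in the frame of drawer_floor between -0.107 and 0.107 m and z of checker_a in the frame of drawer_floor between -0.006 and 0.062 m and x of checker_b in the frame of drawer_floor between -0.1 and 0.1 m and y of checker_b in the frame of drawer_floor between -0.107 and 0.107 m and z of checker_b in the frame of drawer_floor between -0.006 and 0.062 m and value of joint dryer_drawer0 below 0.008 m), for 0.2 s.
2. then the cam lever is thrown over to its locked side (beyond 1.0 rad), drawer still shut (value of joint lock above 1 rad and value of joint dryer_drawer0 below 0.008 m), for 0.2 s.
3. then the white key is pressed down (4 mm or more for 0.1 s) with the other keys up (value of joint key_white above 0.004 m and value of joint each of key_blue, key_yellow, key_green below 0.002 m), for 0.1 s.
4. then the blue key is pressed down (4 mm or more for 0.1 s) with the other keys up (value of joint key_blue above 0.004 m and value of joint each of key_white, key_yellow, key_green below 0.002 m), for 0.1 s.
5. then the yellow key is pressed down (4 mm or more for 0.1 s) with the other keys up (value of joint key_yellow above 0.004 m and value of joint each of key_white, key_blue, key_green below 0.002 m), for 0.1 s.
6. then the green key is pressed down (4 mm or more for 0.1 s) with the other keys up (value of joint key_green above 0.004 m and value of joint each of key_white, key_blue, key_yellow below 0.002 m), for 0.1 s.
At the end, for the whole second after the job is handed in: every diffuser and drop checker present lies at rest inside the drawer, the drawer is shut within 8 mm, the lever stands beyond 1.0 rad, the white, blue, yellow and green keys are released (under 2 mm), and each bystander is within 40 mm of where it started (all of step 2 and x of diffuser_a in the frame of drawer_floor between -0.1 and 0.1 m and y of diffuser_a in the frame of drawer_floor between -0.107 and 0.107 m and z of diffuser_a in the frame of drawer_floor between -0.006 and 0.062 m and x of diffuser_b in the frame of drawer_floor between -0.1 and 0.1 m and y of diffuser_b in the frame of drawer_floor between -0.107 and 0.107 m and z of diffuser_b in the frame of drawer_floor between -0.006 and 0.062 m and x of checker_a in the frame of drawer_floor between -0.1 and 0.1 m and y of checker_a in the frame of drawer_floor between -0.107 and 0.107 m and z of checker_a in the frame of drawer_floor between -0.006 and 0.062 m and x of checker_b in the frame of drawer_floor between -0.1 and 0.1 m and y of checker_b in the frame of drawer_floor between -0.107 and 0.107 m and z of checker_b in the frame of drawer_floor between -0.006 and 0.062 m and value of joint each of key_white, key_blue, key_yellow, key_green below 0.002 m and distance of each of bubble_base, pipette_holder, ornament, food_jar, fertiliser, scraper from where it was at the start of the episode below 0.04 m and linear speed of each of diffuser_a, diffuser_b, checker_a, checker_b below 0.02 m/s); the robot touches nothing.
It fails at once if the fingers press the red stop key (contact force between the fingers and key_red_base above 2 N).
It fails at once if the fingers press a key before the lever is locked ((contact force between the fingers and key_white_base above 2 N or contact force between the fingers and key_blue_base above 2 N or contact force between the fingers and key_yellow_base above 2 N or contact force between the fingers and key_green_base above 2 N or contact force between the fingers and key_red_base above 2 N) and value of joint lock below 0.8 rad).
It fails at once if a bystander is shoved more than 40 mm from its place (distance of any of bubble_base, pipette_holder, ornament, food_jar, fertiliser, scraper from where it was at the start of the episode above 0.04 m).
Of diffuser_a, diffuser_b, checker_a, checker_b only 2 to 4 are there at a start; the rules pass over those that are not, and their reading is None.
At some moment in a run one of diffuser_a, diffuser_b, checker_a, checker_b may be knocked a few centimetres aside while the robot is not near it.
Once in a run the grip may slacken for a moment while it holds something.
It also fails if it takes over 210 s, if anything falls off the work surface, if the arm or the gripper's body presses on something with over 40 N, if the wrist force passes 120 N, or if a joint passes its speed limit or range.

## Working session

There is one attempt and no reset: what is moved stays moved. The work goes in short steps, Python scripts to look and compute and a tool call to move; the robot and the scene stay as the last step left them, time stands still between calls to the robot, and variables do not carry over. Pictures are saved under pics/ and viewed, and the job is handed in when it is done.

Besides the shell and the picture viewer there is one more tool, called after "Emit:" in YAML: its name, and indented under it one key for each argument. apply_moves: Moves the arm, as the interface text tells. Its arguments: {"type":"object","properties":{"commands":{"type":"array","items":{"type":"number"}},"force":{"type":"number"}},"required":["commands"]}

```bash
mkdir -p pics; ls
python3 - <<'E'
from workcell import arm,capture,camera_params
import cv2
print(arm.observe())
for n in ("side","top","wrist"):
    cv2.imwrite(f"pics/{n}0.png",capture(n)); print(n,camera_params(n))
print(arm.tip_extent)
E
```

```text
pics
{'time': 0.0, 'joint_pos': array([ 1.21122734,  0.38383917,  0.04384292,  1.59958488, -0.01788979,
        1.16120522, -0.04990446]), 'dq': array([ 0.00022425,  0.00032271,  0.00101297, -0.00034318,  0.00017578,
        0.00048431, -0.00089598]), 'joint_torque': array([-1.75593368e-04, -4.33462000e+01,  1.02439731e+00, -2.49517626e+01,
        1.05244835e-02,  1.13397092e-02, -2.47068265e-06]), 'tcp_pos': array([ 0.16796482, -0.62697893,  0.24387952]), 'tool_rot': array([ 7.93364971e-01, -6.08744835e-01, -1.09417448e-03, -7.42000947e-04]), 'contact_force': array([-0.25332826,  0.05608313,  0.130892  ]), 'moment': array([ 0.01202162, -0.01799654,  0.06063802]), 'opening': 0.08511324051517648}
side {'fovy': 46.00090567857966, 'cx': 327.6916509464038, 'cy': 199.45394044351548, 'k1': -0.12598478602708602, 'R': array([[ 0.73140368, -0.68189213, -0.00847226],
       [-0.45107612, -0.47443609, -0.75593699],
       [ 0.51144794,  0.55671673, -0.65458955]]), 't': array([-0.37176589,  0.32455189,  1.27286637])}
top {'fovy': 42.57422960595773, 'cx': 322.39159216588257, 'cy': 197.9505606713068, 'k1': -0.0001716144688988827, 'R': array([[ 0.02372525, -0.9995975 , -0.01555454],
       [-0.9924023 , -0.02166988, -0.12111192],
       [ 0.12072611,  0.01830977, -0.99251698]]), 't': array([0.03863851, 0.5382667 , 1.33154715])}
wrist {'fovy': 63.82050148027812, 'cx': 323.3370608695501, 'cy': 203.6292286626027, 'k1': -0.06703104973164227, 'tool_from_camera': array([[ 9.99999454e-01, -1.70355972e-04, -1.03139359e-03,
        -1.53312228e-03],
       [ 4.50145349e-04,  9.60646659e-01,  2.77772918e-01,
        -7.09181975e-02],
       [ 9.43484530e-04, -2.77773231e-01,  9.60646211e-01,
        -1.28859941e-01],
       [ 0.00000000e+00,  0.00000000e+00,  0.00000000e+00,
         1.00000000e+00]])}
0.014
```

View pics/side0.png

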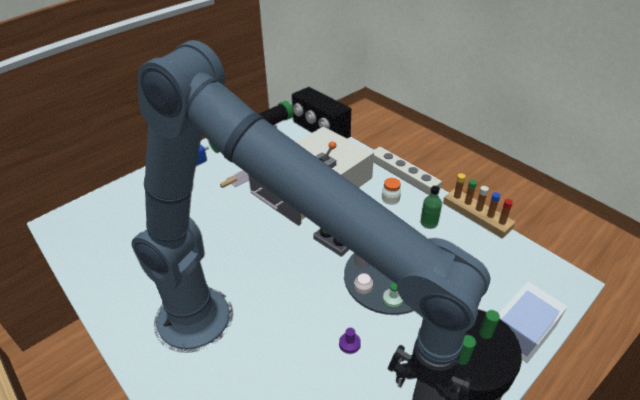

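View pics/top0.png

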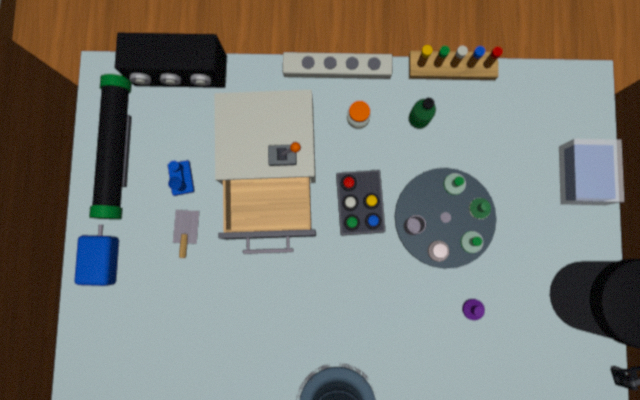

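View pics/wrist0.png

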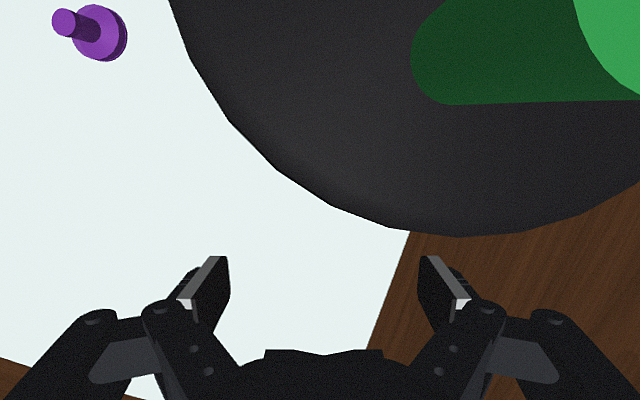

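Run:
```python
import cv2
im=cv2.imread("pics/top0.png")
cv2.imwrite("pics/top0a.png",cv2.resize(im[150:350,320:520],None,fx=3,fy=3,interpolation=cv2.INTER_CUBIC))
cv2.imwrite("pics/top0b.png",cv2.resize(im[80:260,150:400],None,fx=3,fy=3,interpolation=cv2.INTER_CUBIC))
im=cv2.imread("pics/side0.png")
cv2.imwrite("pics/side0a.png",cv2.resize(im[100:360,180:440],None,fx=2.3,fy=2.3,interpolation=cv2.INTER_CUBIC))
```

```text
(no output)
```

View pics/top0a.png

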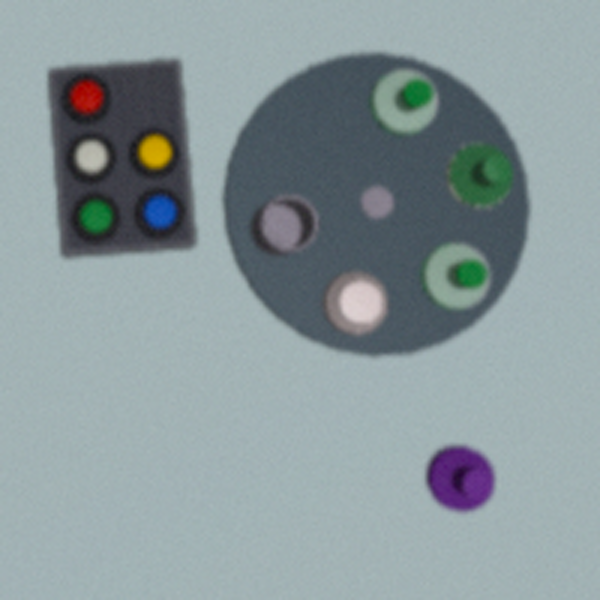

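View pics/top0b.png

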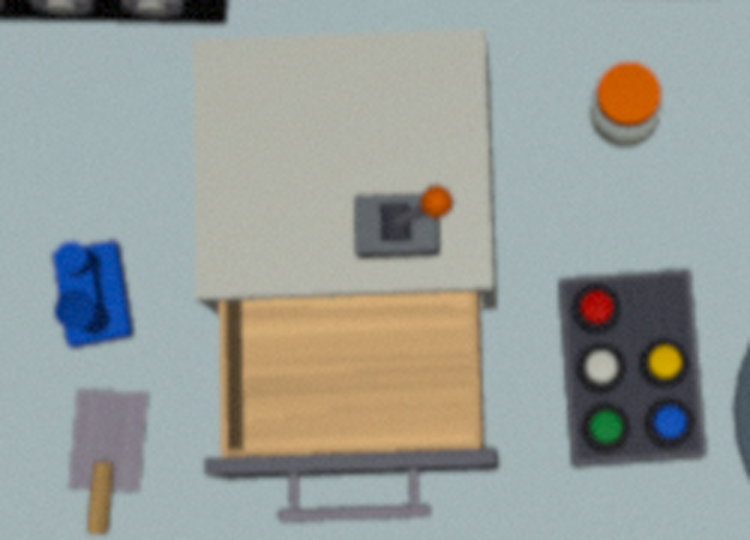

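View pics/side0a.png

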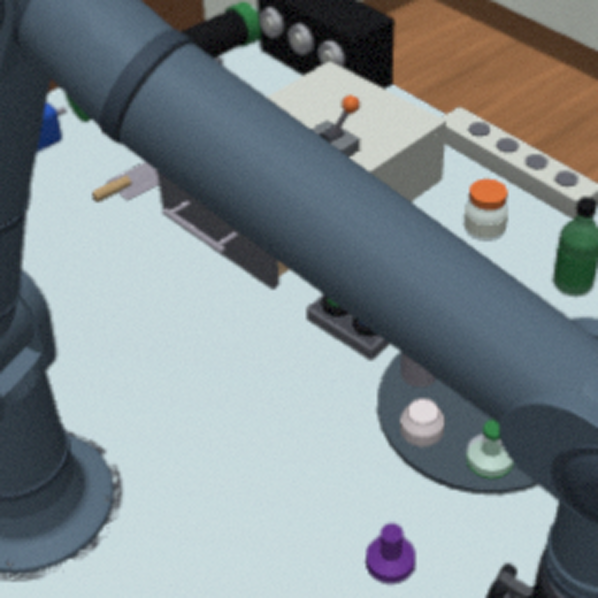

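```bash
cat > h.py <<'E'
from workcell import arm,capture,camera_params
import numpy as np,cv2
from scipy.spatial.transform import Rotation as Ro
def K(p):
    f=200/np.tan(np.radians(p["fovy"])/2); return f,p["cx"],p["cy"]
def ext(p,obs=None):
    if "R" in p: return np.array(p["R"]),np.array(p["t"])
    obs=obs or arm.observe()
    T=np.eye(4);T[:3,:3]=Ro.from_quat(obs["tool_rot"]).as_matrix();T[:3,3]=obs["tcp_pos"]
    M=np.linalg.inv(T@np.array(p["tool_from_camera"])); return M[:3,:3],M[:3,3]
def ray(name,uv,obs=None):
    p=camera_params(name);f,cx,cy=K(p);R,t=ext(p,obs)
    uv=np.atleast_2d(np.float64(uv)); d=(uv-[cx,cy])/f
    r=np.linalg.norm(d,axis=1,keepdims=True);u=r.copy()
    for _ in range(30): u=r/(1+p["k1"]*u*u)
    d=d*np.where(r>0,u/np.maximum(r,1e-12),1)
    D=np.c_[d,np.ones(len(d))]@R; return -R.T@t,D
def plane(name,uv,z,obs=None):
    c,D=ray(name,uv,obs); s=(z-c[2])/D[:,2]; return c+s[:,None]*D
def proj(name,X,obs=None):
    p=camera_params(name);f,cx,cy=K(p);R,t=ext(p,obs)
    Y=np.atleast_2d(X)@R.T+t; d=Y[:,:2]/Y[:,2:]
    r2=(d**2).sum(1,keepdims=True); return d*(1+p["k1"]*r2)*f+[cx,cy]
def blobs(im,lo,hi,amin=20,roi=None):
    h=cv2.cvtColor(im,cv2.COLOR_BGR2HSV);m=cv2.inRange(h,lo,hi)
    n,l,s,c=cv2.connectedComponentsWithStats(m)
    return [(tuple(c[i].round(1)),s[i][4],tuple(s[i][:4])) for i in range(1,n) if s[i][4]>=amin]
E
python3 - <<'E'
from h import *
im=cv2.imread("pics/top0.png")
h=cv2.cvtColor(im,cv2.COLOR_BGR2HSV)
for n,pts in dict(chk=[(456,183),(448,183),(458,181)],dif=[(480,208),(474,212)],chk2=[(472,241),(466,243)],red=[(349,183)],white=[(350,202)],yel=[(372,201)],green=[(352,222)],blue=[(373,221)],tt=[(410,190)],ctl=[(370,180)],table=[(500,350)],ball=[(295,147)],wood=[(260,200)],dry=[(250,110)],front=[(240,235)],handle=[(270,251)]).items():
    print(n,[h[y,x].tolist() for x,y in pts])
E
```

```text
chk [[70, 210, 107], [73, 38, 161], [71, 233, 115]]
dif [[71, 149, 58], [69, 135, 100]]
chk2 [[70, 184, 86], [72, 41, 166]]
red [[2, 232, 175]]
white [[33, 14, 186]]
yel [[24, 255, 207]]
green [[71, 206, 124]]
blue [[109, 220, 180]]
tt [[105, 60, 93]]
ctl [[111, 37, 69]]
table [[92, 25, 181]]
ball [[14, 255, 202]]
wood [[17, 112, 189]]
dry [[35, 16, 176]]
front [[123, 23, 100]]
handle [[129, 20, 130]]
```

Run:
```python
from h import *
im=cv2.imread("pics/top0.png")
print("green things")
for b in blobs(im,(55,28,40),(88,255,255),30):
    c=b[0]; x,y,w,hh=b[2]; bc=(x+(w-1)/2,y+(hh-1)/2)
    print(b,plane("top",[bc],0.034)[0].round(4))
for n,lo,hi,z in [("ball",(5,150,120),(17,255,255),0.19),("yellow",(20,150,100),(28,255,255),.047),("blue",(100,150,100),(118,255,255),.047),("red",(0,150,100),(4,255,255),.047),("green",(60,120,80),(80,255,255),.047),("white",(20,5,160),(60,25,255),.047)]:
    for b in blobs(im,lo,hi,25): 
        if 200<b[0][0]<400 and 80<b[0][1]<260: print(n,b,plane("top",[b[0]],z)[0].round(4))
# turntable
m=cv2.inRange(cv2.cvtColor(im,cv2.COLOR_BGR2HSV),(98,35,60),(112,90,130)); 
n,l,s,c=cv2.connectedComponentsWithStats(m); 
for i in range(1,n):
    if s[i][4]>1500: print("tt?",s[i],c[i])
# top box corners etc. from zoom: px=150+X/3, 80+Y/3
P=lambda X,Y:(150+X/3,80+Y/3)
print("dryer top", plane("top",[P(193,40),P(486,30),P(492,290),P(198,300)],.115).round(3))
print("front panel top ", plane("top",[P(205,459),P(497,450),P(207,473),P(498,466)],.08).round(3))
print("handle", plane("top",[P(280,516),P(430,509)],.06).round(3))
print("lockblock", plane("top",[P(356,196),P(440,196),P(437,255),P(355,253)],.14).round(3))
Q=lambda X,Y:(320+X/3,150+Y/3)
print("tt", plane("top",[Q(376,54),Q(224,200),Q(528,200),Q(376,355),Q(378,202)],.022).round(3))
print("pip,bub,purple", plane("top",[Q(285,225)],.09).round(3),plane("top",[Q(357,303)],.05).round(3),plane("top",[Q(461,478)],.012).round(3))
```

```text
green things
((np.float64(443.7), np.float64(51.1)), np.int32(78), (np.int32(439), np.int32(46), np.int32(10), np.int32(11))) [ 0.9502 -0.2716  0.034 ]
((np.float64(114.7), np.float64(80.7)), np.int32(436), (np.int32(99), np.int32(72), np.int32(34), np.int32(22))) [0.8444 0.6272 0.034 ]
((np.float64(420.8), np.float64(114.7)), np.int32(582), (np.int32(408), np.int32(98), np.int32(29), np.int32(32))) [ 0.7729 -0.2128  0.034 ]
((np.float64(453.8), np.float64(183.7)), np.int32(395), (np.int32(443), np.int32(173), np.int32(23), np.int32(23))) [ 0.5821 -0.2976  0.034 ]
((np.float64(479.6), np.float64(207.9)), np.int32(400), (np.int32(469), np.int32(197), np.int32(22), np.int32(23))) [ 0.5195 -0.3641  0.034 ]
((np.float64(105.1), np.float64(211.9)), np.int32(516), (np.int32(88), np.int32(204), np.int32(36), np.int32(17))) [0.4868 0.628  0.034 ]
((np.float64(351.6), np.float64(221.8)), np.int32(130), (np.int32(346), np.int32(216), np.int32(13), np.int32(13))) [ 0.4749 -0.0288  0.034 ]
((np.float64(470.8), np.float64(241.6)), np.int32(404), (np.int32(460), np.int32(231), np.int32(23), np.int
[... 1115 characters left out ...]
, (np.int32(346), np.int32(198), np.int32(9), np.int32(8))) [ 0.5272 -0.0221  0.047 ]
tt? [ 395  168  101  101 5719] [442.01171533 216.61654135]
dryer top [[0.792 0.333 0.115]
 [0.805 0.083 0.115]
 [0.581 0.072 0.115]
 [0.567 0.318 0.115]]
front panel top  [[0.436 0.314 0.08 ]
 [0.449 0.065 0.08 ]
 [0.424 0.311 0.08 ]
 [0.435 0.064 0.08 ]]
handle [[0.389 0.251 0.06 ]
 [0.398 0.122 0.06 ]]
lockblock [[0.653 0.185 0.14 ]
 [0.654 0.116 0.14 ]
 [0.605 0.117 0.14 ]
 [0.605 0.185 0.14 ]]
tt [[ 0.627 -0.278  0.022]
 [ 0.493 -0.142  0.022]
 [ 0.499 -0.411  0.022]
 [ 0.359 -0.276  0.022]
 [ 0.494 -0.279  0.022]]
pip,bub,purple [[ 0.467 -0.185  0.09 ]] [[ 0.404 -0.254  0.05 ]] [[ 0.255 -0.352  0.012]]
```

Emit:
apply_moves:
  commands: [0, 0, 0.025, 7, 0.085, 0, 0, 0.025, 7, 0.085, 0.005, 0.005, 0.025, 7, 0.085, 0.02, 0.02, 0, 7, 0.085, 0.02, 0.02, 0, 7, 0.085, 0.02, 0.02, 0, 7, 0.085, 0.02, 0.02, 0, 7, 0.085, 0.02, 0.02, 0, 7, 0.085, 0.02, 0.02, 0, 7, 0.085, 0.02, 0.02, 0, 7, 0.085, 0.02, 0.02, 0, 7, 0.085, 0.015, 0.02, 0, 7, 0.085]
  force: 30

```text
time: 1.15
tcp_pos: [0.3499, -0.4411, 0.3199]
tool_rot: [0.997, 0.082, 0.0, -0.0]
contact_force: [-0.1, 0.1, 0.1]
opening: 0.085
```

Run:
```python
from h import *
o=arm.observe(); print(o["tcp_pos"],o["joint_pos"],o["contact_force"])
for n in ("side","top","wrist"): cv2.imwrite(f"pics/{n}1.png",capture(n))
```

```text
[ 0.34986714 -0.44108292  0.3199067 ] [ 1.08342145  0.17793154 -0.28856813  1.70857863  0.05212053  1.26295122
  0.94800611] [-0.05062627  0.11831308  0.0834643 ]
```

View pics/side1.png

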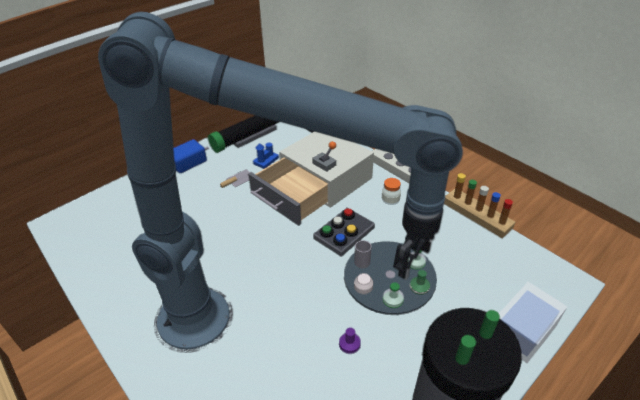

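View pics/top1.png

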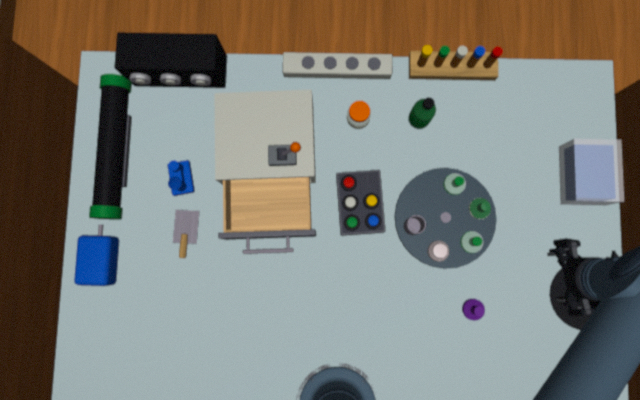

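View pics/wrist1.png

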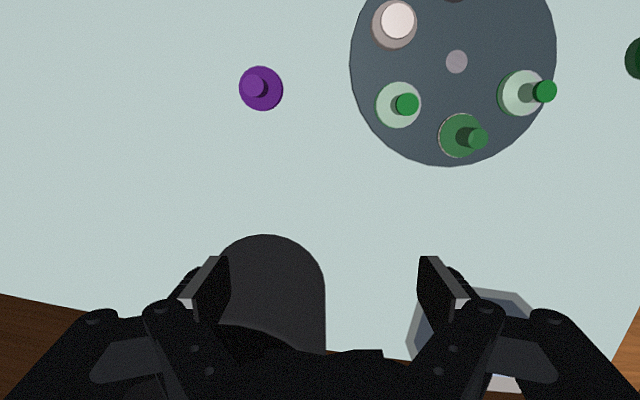

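```bash
cat > obj.py <<'E'
from h import *
import sys
def run(tag,names=("top","wrist","side"),zf=.034):
    for n in names:
        o=arm.observe(); im=capture(n); cv2.imwrite(f"pics/{n}{tag}.png",im)
        for b in blobs(im,(55,28,40),(88,255,255),60 if n!="wrist" else 400):
            x,y,w,h=b[2]; bc=(x+(w-1)/2,y+(h-1)/2)
            P=plane(n,[bc],zf,o)[0]
            if .3<P[0]<.75 and -.5<P[1]<.35: print(n,np.round(bc,1),b[1:],P.round(4))
if __name__=="__main__": run(sys.argv[1],sys.argv[2].split(","))
E
python3 obj.py 2 wrist,side
python3 - <<'E'
import cv2
im=cv2.imread("pics/side2.png")
cv2.imwrite("pics/side2a.png",cv2.resize(im[120:320,200:450],None,fx=3,fy=3,interpolation=cv2.INTER_CUBIC))
E
```

```text
wrist [529.5  89. ] (np.int32(1850), (np.int32(499), np.int32(66), np.int32(62), np.int32(47))) [ 0.5912 -0.296   0.034 ]
wrist [399. 102.] (np.int32(1594), (np.int32(376), np.int32(79), np.int32(47), np.int32(47))) [ 0.43   -0.3417  0.034 ]
wrist [467. 132.] (np.int32(1606), (np.int32(443), np.int32(110), np.int32(49), np.int32(45))) [ 0.5249 -0.3626  0.034 ]
side [326.5 229. ] (np.int32(76), (np.int32(321), np.int32(225), np.int32(12), np.int32(9))) [ 0.4813 -0.0239  0.034 ]
side [419.  274.5] (np.int32(515), (np.int32(409), np.int32(255), np.int32(21), np.int32(40))) [ 0.5466 -0.343   0.034 ]
side [392.5 295. ] (np.int32(360), (np.int32(382), np.int32(282), np.int32(22), np.int32(27))) [ 0.4365 -0.3387  0.034 ]
```

View pics/side2a.png

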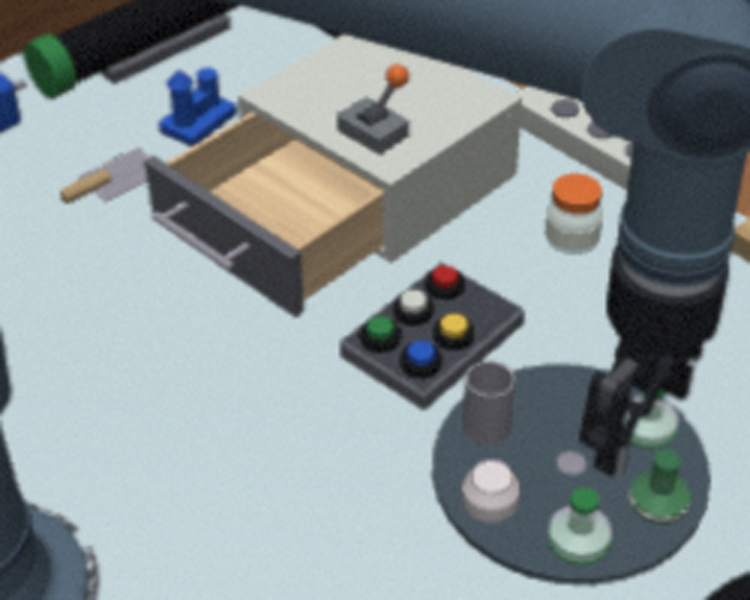

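Emit:
apply_moves:
  commands: [0.01, 0.0125, 0, 4.6, 0.085, 0.01, 0.0125, 0, 4.6, 0.085, 0.01, 0.0125, 0, 4.6, 0.085, 0.01, 0.0125, 0, 4.6, 0.085, 0.01, 0.0125, 0, 4.6, 0.085, 0.01, 0.0125, 0, 4.6, 0.085, 0.01, 0.0125, 0, 4.6, 0.085, 0.01, 0.0125, 0, 4.6, 0.085, 0, 0, -0.03, 0, 0.085, 0, 0, -0.03, 0, 0.085, 0, 0, -0.03, 0, 0.085, 0, 0, -0.03, 0, 0.085]

```text
time: 2.4
tcp_pos: [0.4268, -0.3452, 0.1991]
tool_rot: [0.922, 0.387, -0.0, 0.001]
contact_force: [-0.1, 0.8, 1.3]
opening: 0.085
```

```bash
python3 obj.py 3 wrist
```

```text
wrist [329.  189.5] (np.int32(2586), (np.int32(300), np.int32(159), np.int32(59), np.int32(62))) [ 0.4308 -0.3402  0.034 ]
wrist [467. 268.] (np.int32(1888), (np.int32(434), np.int32(235), np.int32(67), np.int32(67))) [ 0.5896 -0.2966  0.034 ]
wrist [374. 272.] (np.int32(2524), (np.int32(347), np.int32(240), np.int32(55), np.int32(65))) [ 0.5249 -0.3677  0.034 ]
```

View pics/wrist3.png

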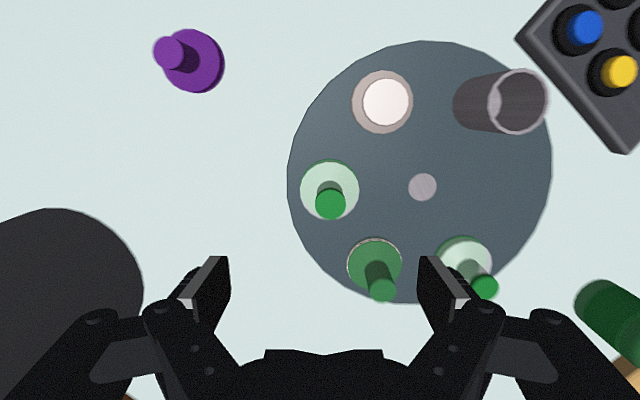

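Emit:
apply_moves:
  commands: [0, 0, -0.027, 0, 0.085, 0, 0, -0.027, 0, 0.085, 0, 0, -0.027, 0, 0.085, 0, 0, -0.027, 0, 0.085, 0, 0, -0.027, 0, 0.085, 0, 0, -0.006, 0, 0.085, 0, 0, 0, 0, 0.085, 0, 0, 0, 0, 0.01, 0, 0, 0, 0, 0.01, 0, 0, 0, 0, 0.01, 0, 0, 0, 0, 0.01, 0, 0, 0, 0, 0.01]
  force: 40

```text
time: 3.45
tcp_pos: [0.4291, -0.3434, 0.0606]
tool_rot: [0.921, 0.389, 0.001, 0.001]
contact_force: [0.7, 0.4, 1.3]
opening: 0.0253
```

Emit:
apply_moves:
  commands: [0, 0, 0.02, 0, 0.01, 0, 0, 0.03, 0, 0.01, 0, 0, 0.03, 0, 0.01, 0, 0, 0.035, 0, 0.01, 0, 0, 0.035, 0, 0.01, 0.0046, 0.0374, 0, -2.7, 0.01, 0.0046, 0.0374, 0, -2.7, 0.01, 0.0046, 0.0374, 0, -2.7, 0.01, 0.0046, 0.0374, 0, -2.7, 0.01, 0.0046, 0.0374, 0, -2.7, 0.01, 0.0046, 0.0374, 0, -2.7, 0.01, 0.0046, 0.0374, 0, -2.7, 0.01]

```text
time: 4.45
tcp_pos: [0.4601, -0.0792, 0.2097]
tool_rot: [0.973, 0.231, 0.0, 0.001]
contact_force: [0.6, 0.1, -1.2]
opening: 0.023
```

Emit:
apply_moves:
  commands: [0.0046, 0.0374, 0, -2.7, 0.01, 0.0046, 0.0374, 0, -2.7, 0.01, 0.0046, 0.0374, 0, -2.7, 0.01, 0.0046, 0.0374, 0, -2.7, 0.01, 0.0046, 0.0374, 0, -2.7, 0.01, 0.0046, 0.0374, 0, -2.7, 0.01, 0.0046, 0.0374, 0, -2.7, 0.01, 0.0046, 0.0374, 0, -2.7, 0.01, 0.0046, 0.0374, 0, -2.7, 0.01, 0, 0, 0, 0, 0.01, 0, 0, 0, 0, 0.01]

```text
time: 5.37
tcp_pos: [0.5005, 0.2596, 0.2098]
tool_rot: [1.0, 0.026, 0.0, -0.001]
contact_force: [0.2, 0.0, -1.1]
opening: 0.0229
```

```bash
python3 obj.py 4 wrist,top,side
python3 - <<'E'
import cv2
from h import *
im=cv2.imread("pics/side4.png")
cv2.imwrite("pics/side4a.png",cv2.resize(im[120:320,200:450],None,fx=3,fy=3,interpolation=cv2.INTER_CUBIC))
E
```

```text
wrist [323.  265.5] (np.int32(8373), (np.int32(272), np.int32(197), np.int32(103), np.int32(138))) [0.5044 0.177  0.034 ]
top [453.5 184. ] (np.int32(391), (np.int32(443), np.int32(173), np.int32(22), np.int32(23))) [ 0.582  -0.2962  0.034 ]
top [479. 208.] (np.int32(399), (np.int32(468), np.int32(197), np.int32(23), np.int32(23))) [ 0.5195 -0.3628  0.034 ]
top [352.  221.5] (np.int32(136), (np.int32(346), np.int32(215), np.int32(13), np.int32(14))) [ 0.4762 -0.0287  0.034 ]
side [326. 229.] (np.int32(73), (np.int32(321), np.int32(225), np.int32(11), np.int32(9))) [ 0.4802 -0.0228  0.034 ]
side [417.5 249. ] (np.int32(73), (np.int32(413), np.int32(245), np.int32(10), np.int32(9))) [ 0.6217 -0.2766  0.034 ]
side [418.  274.5] (np.int32(576), (np.int32(406), np.int32(255), np.int32(25), np.int32(40))) [ 0.5445 -0.341   0.034 ]
```

View pics/wrist4.png

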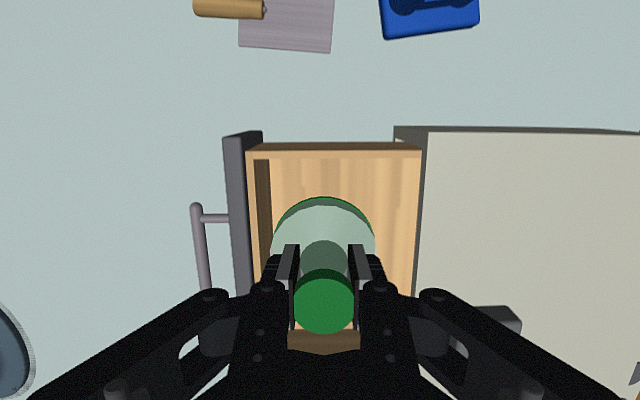

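View pics/side4a.png

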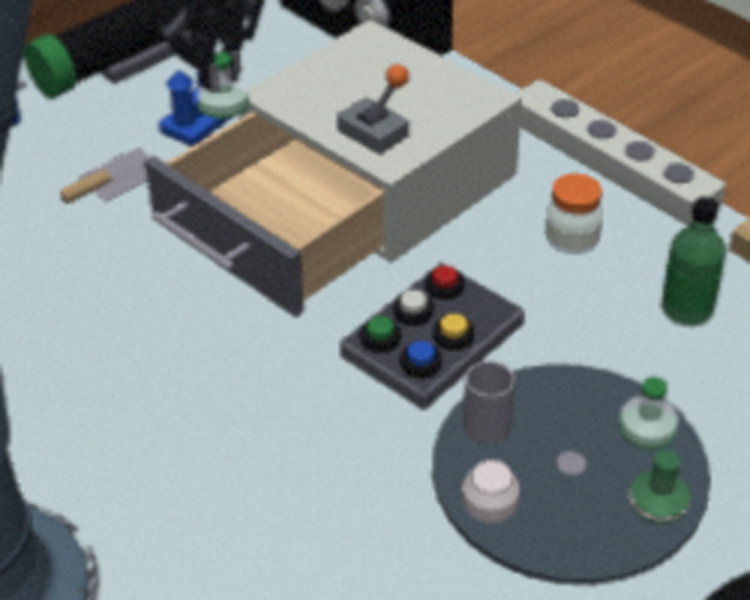

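```bash
cat >> h.py <<'E'
def tri(a,b):
    # a,b: (name,uv,obs)
    c1,d1=ray(*a);c2,d2=ray(*b);d1=d1[0]/np.linalg.norm(d1);d2=d2[0]/np.linalg.norm(d2)
    A=np.c_[d1,-d2];s=np.linalg.lstsq(A,c2-c1,rcond=None)[0];p=c1+s[0]*d1;q=c2+s[1]*d2
    return (p+q)/2,np.linalg.norm(p-q)
E
python3 - <<'E'
from h import *
o=arm.observe()
P=lambda X,Y:(150+X/3,80+Y/3)
for nm,w,t in [("panel +y front",(224,136),P(206,459)),("panel+y back",(262,131),P(205,459)),("dryer",(394,126),P(198,300)),("handle end",(196,204),P(281,513))]:
    print(nm,tri(("wrist",w,o),("top",t,None)))
print("wall outer top line",plane("wrist",[(247,148),(421,149)],.09,o).round(4))
print("wall outer top line",plane("wrist",[(268,159),(268,270)],.09,o).round(4))
print("foot/cap", plane("wrist",[(324,300)],.208+.018,o), o["tcp_pos"])
E
```

```text
panel +y front (array([0.43291069, 0.30574824, 0.11674979]), np.float64(0.00294850822366553))
panel+y back (array([0.44213643, 0.31224917, 0.06354583]), np.float64(0.014978464550379917))
dryer (array([0.56044923, 0.31974372, 0.09684114]), np.float64(0.018805414916127056))
handle end (array([0.39247494, 0.24627658, 0.07754867]), np.float64(0.0026601214208703586))
wall outer top line [[0.4413 0.2961 0.09  ]
 [0.5752 0.3012 0.09  ]]
wall outer top line [[0.4575 0.2882 0.09  ]
 [0.457  0.1928 0.09  ]]
foot/cap [[0.5023465 0.2534983 0.226    ]] [0.50198493 0.25364687 0.2089353 ]
```

Emit:
apply_moves:
  commands: [0, 0, -0.03, 0, 0.01, 0, 0, -0.03, 0, 0.01, 0, 0, -0.03, 0, 0.01, 0, 0, -0.025, 0, 0.01, 0, 0, -0.015, 0, 0.01, 0, 0, -0.01, 0, 0.01, 0, 0, -0.004, 0, 0.01, 0, 0, 0, 0, 0.01]

```text
time: 6.18
tcp_pos: [0.5022, 0.2549, 0.0652]
tool_rot: [1.0, 0.022, -0.0, 0.0]
contact_force: [-0.1, 0.1, 0.2]
opening: 0.0231
```

Emit:
apply_moves:
  commands: [0, 0, -0.002, 0, 0.01, 0, 0, 0, 0, 0.04, 0, 0, 0, 0, 0.04, 0, 0, 0, 0, 0.04, 0, 0, 0.02, 0, 0.04, 0, 0, 0.03, 0, 0.04, 0, 0, 0.03, 0, 0.04, 0, 0, 0.03, 0, 0.04, 0, 0, 0.03, 0, 0.04, 0, 0, 0, 0, 0.05]

```text
time: 7.02
tcp_pos: [0.5058, 0.2588, 0.211]
tool_rot: [1.0, 0.023, 0.006, -0.003]
contact_force: [1.0, 0.0, 0.6]
opening: 0.0496
```

```bash
python3 obj.py 5 wrist,top,side
python3 - <<'E'
import cv2
im=cv2.imread("pics/top5.png")
cv2.imwrite("pics/top5a.png",cv2.resize(im[80:280,200:500],None,fx=2.6,fy=2.6,interpolation=cv2.INTER_CUBIC))
E
```

```text
wrist [318.5 189.5] (np.int32(2359), (np.int32(291), np.int32(161), np.int32(56), np.int32(58))) [0.5033 0.258  0.034 ]
top [454. 184.] (np.int32(401), (np.int32(443), np.int32(173), np.int32(23), np.int32(23))) [ 0.5821 -0.2976  0.034 ]
top [480. 208.] (np.int32(401), (np.int32(469), np.int32(197), np.int32(23), np.int32(23))) [ 0.5195 -0.3654  0.034 ]
top [248.5 207.5] (np.int32(99), (np.int32(242), np.int32(200), np.int32(14), np.int32(16))) [0.5073 0.2465 0.034 ]
top [351.5 222. ] (np.int32(134), (np.int32(345), np.int32(216), np.int32(14), np.int32(13))) [ 0.4749 -0.0275  0.034 ]
side [279. 187.] (np.int32(68), (np.int32(273), np.int32(183), np.int32(13), np.int32(9))) [0.503  0.2433 0.034 ]
side [326. 229.] (np.int32(72), (np.int32(321), np.int32(225), np.int32(11), np.int32(9))) [ 0.4802 -0.0228  0.034 ]
side [417.5 249. ] (np.int32(70), (np.int32(413), np.int32(245), np.int32(10), np.int32(9))) [ 0.6217 -0.2766  0.034 ]
side [418.  274.5] (np.int32(576), (np.int32(406), np.int32(255), np.int32(25), np.int32(40))) [ 0.5445 -0.341   0.034 ]
```

View pics/wrist5.png

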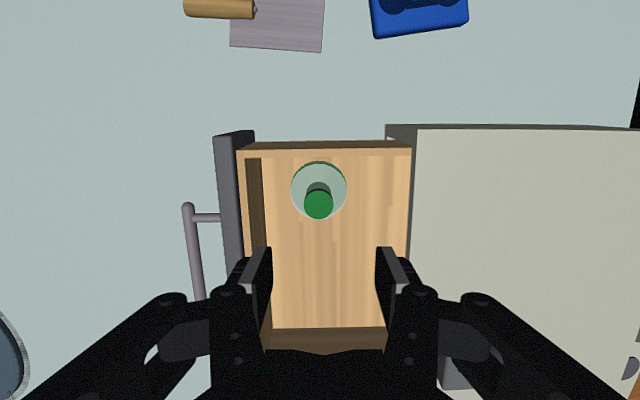

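View pics/top5a.png

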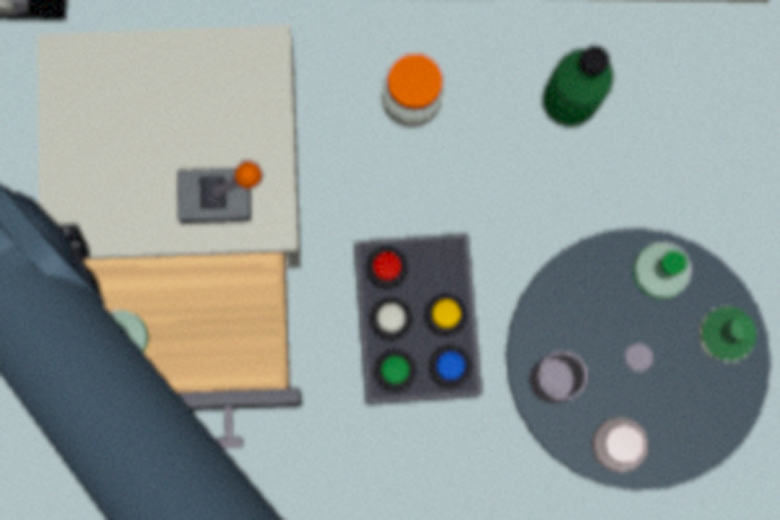

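Emit:
apply_moves:
  commands: [0.001, -0.0365, 0.002, -2.75, 0.06, 0.001, -0.0365, 0.002, -2.75, 0.06, 0.001, -0.0365, 0.002, -2.75, 0.06, 0.001, -0.0365, 0.002, -2.75, 0.06, 0.001, -0.0365, 0, -2.75, 0.06, 0.001, -0.0365, 0, -2.75, 0.06, 0.001, -0.0365, 0, -2.75, 0.06, 0.001, -0.0365, 0, -2.75, 0.085, 0.001, -0.0365, 0, -2.75, 0.085, 0.001, -0.0365, 0, -2.75, 0.085, 0.001, -0.0365, 0, -2.75, 0.085, 0.001, -0.0365, 0, -2.75, 0.085]

```text
time: 8.17
tcp_pos: [0.5121, -0.184, 0.2093]
tool_rot: [0.965, -0.263, -0.002, -0.0]
contact_force: [0.2, -0.3, 0.4]
opening: 0.0853
```

Emit:
apply_moves:
  commands: [0.001, -0.0365, 0, -2.75, 0.085, 0.001, -0.0365, 0, -2.75, 0.085, 0.001, -0.0365, 0, -2.75, 0.085, 0.001, -0.0365, 0, -2.75, 0.085, 0.001, -0.0365, 0, -2.75, 0.085, 0, 0, 0, 0, 0.085, 0, 0, 0, 0, 0.085]

```text
time: 8.75
tcp_pos: [0.516, -0.3683, 0.2085]
tool_rot: [0.925, -0.379, -0.002, 0.0]
contact_force: [-0.4, 0.4, 0.3]
opening: 0.0852
```

```bash
python3 obj.py 6 wrist; python3 -c "
from h import *
print(arm.observe()['tcp_pos'],arm.observe()['joint_pos'])"
```

```text
wrist [324.5  79.5] (np.int32(3071), (np.int32(294), np.int32(47), np.int32(62), np.int32(66))) [ 0.5847 -0.297   0.034 ]
wrist [325.5 179. ] (np.int32(2578), (np.int32(297), np.int32(151), np.int32(58), np.int32(57))) [ 0.5219 -0.3623  0.034 ]
[ 0.51728845 -0.36521332  0.20884276] [ 0.78826163  0.40668498 -0.30146303  1.65777793  0.13137615  1.10147229
 -0.32270217]
```

View pics/wrist6.png

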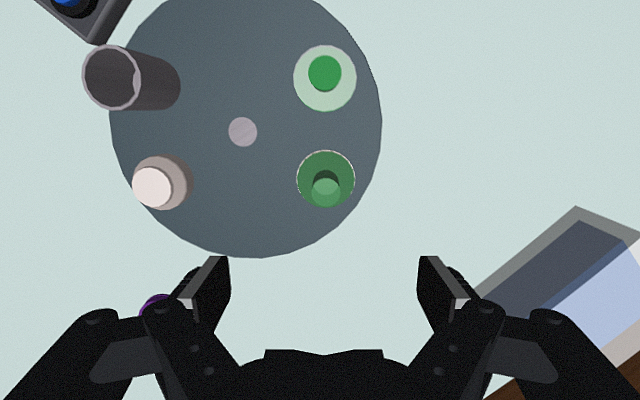

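Emit:
apply_moves:
  commands: [0.004, 0.002, -0.03, 0, 0.085, 0, 0, -0.03, 0, 0.085, 0, 0, -0.03, 0, 0.085, 0, 0, -0.03, 0, 0.085, 0, 0, -0.02, 0, 0.085, 0, 0, -0.009, 0, 0.085, 0, 0, 0, 0, 0.085, 0, 0, 0, 0, 0.01, 0, 0, 0, 0, 0.01, 0, 0, 0, 0, 0.01, 0, 0, 0, 0, 0.01, 0, 0, 0, 0, 0.01]

```text
time: 9.8
tcp_pos: [0.5237, -0.3636, 0.0638]
tool_rot: [0.927, -0.376, 0.001, 0.0]
contact_force: [1.3, 0.1, -0.5]
opening: 0.0249
```

Emit:
apply_moves:
  commands: [0, 0, 0.02, 0, 0.01, 0, 0, 0.03, 0, 0.01, 0, 0, 0.03, 0, 0.01, 0, 0, 0.035, 0, 0.01, 0, 0, 0.035, 0, 0.01, -0.001, 0.0346, 0, 2.9, 0.01, -0.001, 0.0346, 0, 2.9, 0.01, -0.001, 0.0346, 0, 2.9, 0.01, -0.001, 0.0346, 0, 2.9, 0.01, -0.001, 0.0346, 0, 2.9, 0.01, -0.001, 0.0346, 0, 2.9, 0.01, -0.001, 0.0346, 0, 2.9, 0.01]

```text
time: 10.8
tcp_pos: [0.5154, -0.1193, 0.2127]
tool_rot: [0.979, -0.206, 0.0, 0.0]
contact_force: [0.5, 0.9, -1.3]
opening: 0.0226
```

Emit:
apply_moves:
  commands: [-0.001, 0.0346, 0, 2.9, 0.01, -0.001, 0.0346, 0, 2.9, 0.01, -0.001, 0.0346, 0, 2.9, 0.01, -0.001, 0.0346, 0, 2.9, 0.01, -0.001, 0.0346, 0, 2.9, 0.01, -0.001, 0.0346, 0, 2.9, 0.01, -0.001, 0.0346, 0, 2.9, 0.01, -0.001, 0.0346, 0, 2.9, 0.01, -0.001, 0.0346, 0, 2.9, 0.01, 0, 0, 0, 0, 0.01, 0, 0, 0, 0, 0.01, 0, 0, 0, 0, 0.01]

```text
time: 11.8
tcp_pos: [0.5068, 0.1901, 0.2123]
tool_rot: [1.0, 0.02, 0.0, 0.001]
contact_force: [0.4, -1.3, -1.4]
opening: 0.0232
```

```bash
python3 obj.py 7 wrist,top; python3 -c "
from h import *
print(arm.observe()['tcp_pos'],arm.observe()['joint_pos'])"
```

```text
wrist [322. 117.] (np.int32(2692), (np.int32(293), np.int32(87), np.int32(59), np.int32(61))) [0.5029 0.2571 0.034 ]
wrist [323. 266.] (np.int32(7713), (np.int32(272), np.int32(203), np.int32(103), np.int32(127))) [0.5097 0.105  0.034 ]
top [454. 184.] (np.int32(399), (np.int32(443), np.int32(173), np.int32(23), np.int32(23))) [ 0.5821 -0.2976  0.034 ]
top [352.  221.5] (np.int32(133), (np.int32(346), np.int32(215), np.int32(13), np.int32(14))) [ 0.4762 -0.0287  0.034 ]
[0.50724904 0.18850581 0.21207054] [ 0.2021311   0.29470317 -0.72916726  1.86415391  0.22428183  1.06648667
 -0.57898654]
```

View pics/wrist7.png

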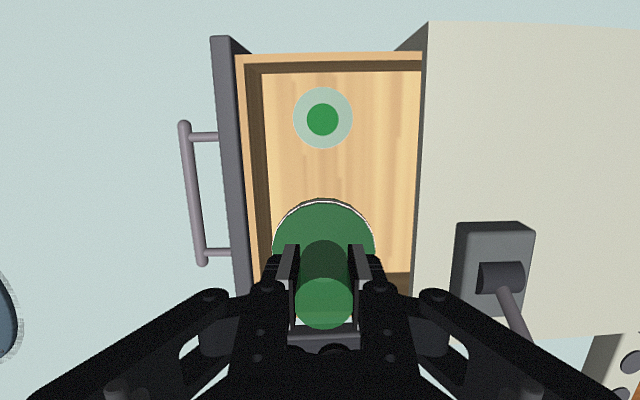

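Emit:
apply_moves:
  commands: [0, 0, -0.03, 0, 0.01, 0, 0, -0.03, 0, 0.01, 0, 0, -0.03, 0, 0.01, 0, 0, -0.025, 0, 0.01, 0, 0, -0.015, 0, 0.01, 0, 0, -0.01, 0, 0.01, 0, 0, -0.006, 0, 0.01, 0, 0, 0, 0, 0.01, 0, 0, 0, 0, 0.01]

```text
time: 12.65
tcp_pos: [0.5077, 0.1904, 0.0669]
tool_rot: [1.0, 0.019, 0.001, -0.0]
contact_force: [0.7, 0.3, -1.2]
opening: 0.0231
```

Emit:
apply_moves:
  commands: [0, 0, -0.002, 0, 0.01, 0, 0, 0, 0, 0.04, 0, 0, 0, 0, 0.04, 0, 0, 0, 0, 0.04, 0, 0, 0.02, 0, 0.04, 0, 0, 0.03, 0, 0.04, 0, 0, 0.03, 0, 0.04, 0, 0, 0.03, 0, 0.04, 0, 0, 0.036, 0, 0.04, 0, 0, 0, 0, 0.05]

```text
time: 13.48
tcp_pos: [0.5115, 0.1936, 0.2183]
tool_rot: [1.0, 0.02, 0.007, -0.002]
contact_force: [0.9, 0.5, 0.6]
opening: 0.0493
```

```bash
python3 obj.py 8 wrist,top
```

```text
wrist [314.5 121. ] (np.int32(2550), (np.int32(286), np.int32(92), np.int32(58), np.int32(59))) [0.5031 0.2574 0.034 ]
wrist [317.  189.5] (np.int32(2316), (np.int32(290), np.int32(163), np.int32(55), np.int32(54))) [0.5078 0.1908 0.034 ]
top [454. 184.] (np.int32(400), (np.int32(443), np.int32(173), np.int32(23), np.int32(23))) [ 0.5821 -0.2976  0.034 ]
top [351.5 221.5] (np.int32(134), (np.int32(345), np.int32(215), np.int32(14), np.int32(14))) [ 0.4762 -0.0274  0.034 ]
```

View pics/wrist8.png

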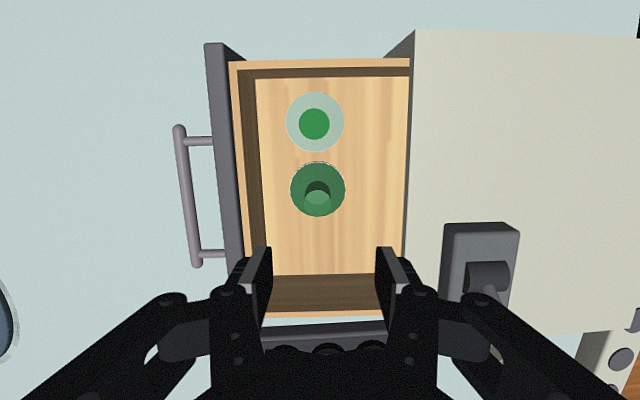

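Emit:
apply_moves:
  commands: [0.0054, -0.0347, 0, -2.1, 0.05, 0.0054, -0.0347, 0, -2.1, 0.05, 0.0054, -0.0347, 0, -2.1, 0.05, 0.0054, -0.0347, 0, -2.1, 0.05, 0.0054, -0.0347, 0, -2.1, 0.05, 0.0054, -0.0347, 0, -2.1, 0.085, 0.0054, -0.0347, 0, -2.1, 0.085, 0.0054, -0.0347, 0, -2.1, 0.085, 0.0054, -0.0347, 0, -2.1, 0.085, 0.0054, -0.0347, 0, -2.1, 0.085, 0.0054, -0.0347, 0, -2.1, 0.085, 0.0054, -0.0347, 0, -2.1, 0.085]

```text
time: 14.58
tcp_pos: [0.5703, -0.2271, 0.2081]
tool_rot: [0.98, -0.2, -0.002, -0.0]
contact_force: [0.5, 0.4, 0.3]
opening: 0.0852
```

Emit:
apply_moves:
  commands: [0.0054, -0.0347, 0, -2.1, 0.085, 0.0054, -0.0347, 0, -2.1, 0.085, 0, 0, 0, 0, 0.085, 0, 0, 0, 0, 0.085, 0, 0, 0, 0, 0.085]

```text
time: 15.0
tcp_pos: [0.5815, -0.2942, 0.2082]
tool_rot: [0.972, -0.235, -0.002, -0.001]
contact_force: [0.4, -0.7, 0.3]
opening: 0.0853
```

```bash
python3 obj.py 9 wrist; python3 -c "
from h import *
print(arm.observe()['tcp_pos'],arm.observe()['joint_pos'])"
```

```text
wrist [329.5 187.5] (np.int32(2507), (np.int32(301), np.int32(158), np.int32(58), np.int32(60))) [ 0.5858 -0.2953  0.034 ]
[ 0.58203052 -0.29286225  0.20874994] [ 0.71401678  0.45359705 -0.40466349  1.60707935  0.19072977  1.12341394
 -0.2088305 ]
```

View pics/wrist9.png

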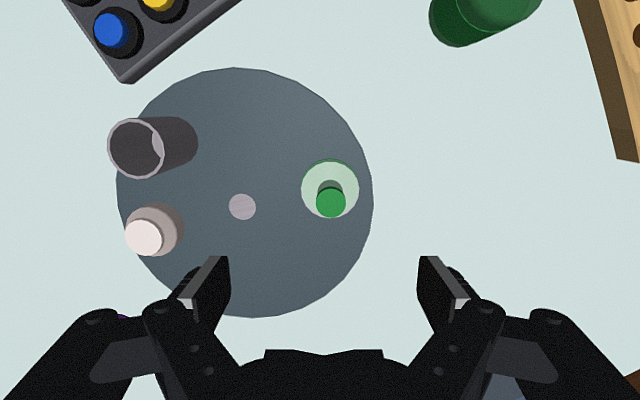

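Emit:
apply_moves:
  commands: [0.0025, -0.003, -0.03, 0, 0.085, 0, 0, -0.03, 0, 0.085, 0, 0, -0.03, 0, 0.085, 0, 0, -0.03, 0, 0.085, 0, 0, -0.02, 0, 0.085, 0, 0, -0.009, 0, 0.085, 0, 0, 0, 0, 0.085, 0, 0, 0, 0, 0.01, 0, 0, 0, 0, 0.01, 0, 0, 0, 0, 0.01, 0, 0, 0, 0, 0.01, 0, 0, 0, 0, 0.01]

```text
time: 16.05
tcp_pos: [0.5858, -0.2987, 0.0628]
tool_rot: [0.972, -0.235, 0.001, 0.0]
contact_force: [-0.1, 0.6, -0.2]
opening: 0.0255
```

Emit:
apply_moves:
  commands: [0, 0, 0.02, 0, 0.01, 0, 0, 0.03, 0, 0.01, 0, 0, 0.03, 0, 0.01, 0, 0, 0.035, 0, 0.01, 0, 0, 0.035, 0, 0.01, -0.0062, 0.035, 0, 2.45, 0.01, -0.0062, 0.035, 0, 2.45, 0.01, -0.0062, 0.035, 0, 2.45, 0.01, -0.0062, 0.035, 0, 2.45, 0.01, -0.0062, 0.035, 0, 2.45, 0.01, -0.0062, 0.035, 0, 2.45, 0.01, -0.0062, 0.035, 0, 2.45, 0.01]

```text
time: 17.05
tcp_pos: [0.5409, -0.0517, 0.2117]
tool_rot: [0.996, -0.086, 0.0, 0.0]
contact_force: [0.2, 0.2, -1.3]
opening: 0.0231
```

Emit:
apply_moves:
  commands: [-0.0062, 0.035, 0, 2.45, 0.01, -0.0062, 0.035, 0, 2.45, 0.01, -0.0062, 0.035, 0, 2.45, 0.01, -0.0062, 0.035, 0, 2.45, 0.01, -0.0062, 0.035, 0, 2.45, 0.01, 0, 0, 0, 0, 0.01, 0, 0, 0, 0, 0.01, 0, 0, 0, 0, 0.01]

```text
time: 17.72
tcp_pos: [0.5106, 0.1214, 0.2114]
tool_rot: [1.0, 0.02, 0.0, 0.001]
contact_force: [0.6, -0.2, 0.3]
opening: 0.0226
```

```bash
python3 obj.py 10 wrist; python3 -c "
from h import *
print(arm.observe()['tcp_pos'],arm.observe()['joint_pos'])"
```

```text
wrist [321.5  39. ] (np.int32(3160), (np.int32(291), np.int32(6), np.int32(62), np.int32(67))) [0.5037 0.2554 0.034 ]
wrist [323.5 115. ] (np.int32(2860), (np.int32(294), np.int32(85), np.int32(60), np.int32(61))) [0.508  0.1902 0.034 ]
wrist [323. 263.] (np.int32(8454), (np.int32(273), np.int32(194), np.int32(101), np.int32(139))) [0.5134 0.0401 0.034 ]
[0.51084102 0.12023404 0.21126006] [ 0.32432904  0.25663884 -0.7135513   1.90288543  0.19396385  1.05139613
 -0.43282144]
```

View pics/wrist10.png

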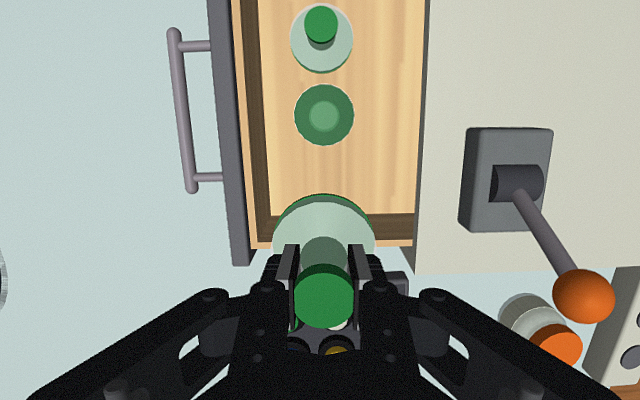

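```bash
python3 -c "
from h import *
o=arm.observe()
print(plane('wrist',[(257,249),(412,242),(408,236)],.0935,o).round(4)); print(plane('wrist',[(400,213)],.0225,o).round(4))"
```

```text
[[0.4568 0.0796 0.0935]
 [0.5858 0.0906 0.0935]
 [0.5818 0.0959 0.0935]]
[[0.5917 0.0934 0.0225]]
```

Emit:
apply_moves:
  commands: [0, 0.005, 0, 0, 0.01, 0, 0, -0.03, 0, 0.01, 0, 0, -0.03, 0, 0.01, 0, 0, -0.03, 0, 0.01, 0, 0, -0.025, 0, 0.01, 0, 0, -0.015, 0, 0.01, 0, 0, -0.01, 0, 0.01, 0, 0, -0.006, 0, 0.01, 0, 0, 0, 0, 0.01, 0, 0, 0, 0, 0.01]

```text
time: 18.6
tcp_pos: [0.5114, 0.1267, 0.0659]
tool_rot: [1.0, 0.019, 0.001, -0.0]
contact_force: [-0.1, 0.4, 0.1]
opening: 0.0229
```

Emit:
apply_moves:
  commands: [0, 0, -0.002, 0, 0.01, 0, 0, 0, 0, 0.04, 0, 0, 0, 0, 0.04, 0, 0, 0, 0, 0.04, 0, 0, 0.02, 0, 0.04, 0, 0, 0.03, 0, 0.04, 0, 0, 0.03, 0, 0.04, 0, 0, 0.03, 0, 0.04, 0, 0, 0.036, 0, 0.04, 0, 0, 0, 0, 0.05]

```text
time: 19.43
tcp_pos: [0.5155, 0.1291, 0.2172]
tool_rot: [1.0, 0.02, 0.007, -0.001]
contact_force: [1.3, 0.5, 0.8]
opening: 0.0495
```

```bash
python3 obj.py 11 wrist,top,side
```

```text
wrist [312.5  50. ] (np.int32(2962), (np.int32(283), np.int32(18), np.int32(60), np.int32(65))) [0.5034 0.2553 0.034 ]
wrist [315. 123.] (np.int32(2704), (np.int32(286), np.int32(94), np.int32(59), np.int32(59))) [0.5078 0.1908 0.034 ]
wrist [317. 186.] (np.int32(2277), (np.int32(290), np.int32(158), np.int32(55), np.int32(57))) [0.5118 0.1298 0.034 ]
wrist [279.5 322.5] (np.int32(544), (np.int32(267), np.int32(310), np.int32(26), np.int32(26))) [ 0.4743 -0.031   0.034 ]
top [245.5 209.5] (np.int32(307), (np.int32(236), np.int32(200), np.int32(20), np.int32(20))) [0.5018 0.2543 0.034 ]
top [351.5 222. ] (np.int32(132), (np.int32(345), np.int32(216), np.int32(14), np.int32(13))) [ 0.4749 -0.0275  0.034 ]
side [289.  190.5] (np.int32(255), (np.int32(273), np.int32(182), np.int32(33), np.int32(18))) [0.5162 0.2044 0.034 ]
side [326. 229.] (np.int32(74), (np.int32(321), np.int32(225), np.int32(11), np.int32(9))) [ 0.4802 -0.0228  0.034 ]
```

View pics/wrist11.png

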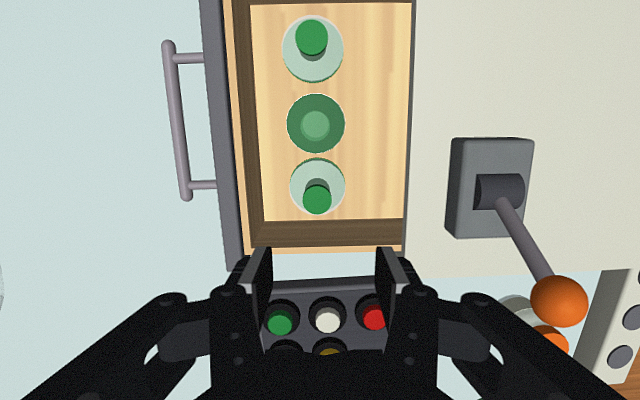

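View pics/top11.png

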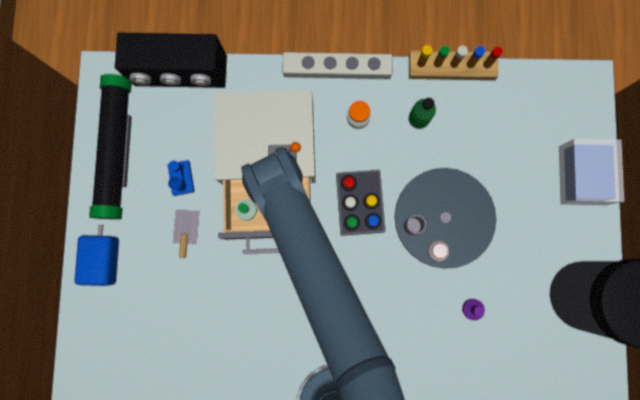

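View pics/side11.png

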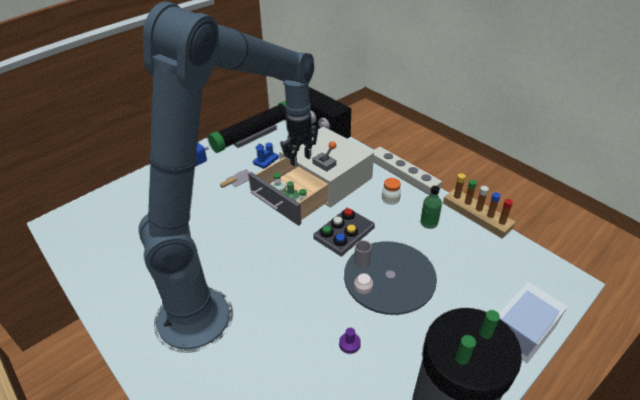

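Emit:
apply_moves:
  commands: [-0.0133, 0.0048, 0, 7, 0, -0.0133, 0.0048, 0, 7, 0, -0.0133, 0.0048, 0, 7, 0, -0.0133, 0.0048, 0, 7, 0, -0.0133, 0.0048, 0, 7, 0, -0.0133, 0.0048, 0, 7, 0, -0.0133, 0.0048, 0, 7, 0, -0.0133, 0.0048, 0, 7, 0, -0.0133, 0.0048, 0, 7, 0, -0.0133, 0.0048, 0, 7, 0, -0.0133, 0.0048, 0, 7, 0, -0.0133, 0.0048, 0, 7, 0]

```text
time: 20.58
tcp_pos: [0.3489, 0.1838, 0.2076]
tool_rot: [0.728, 0.686, -0.002, -0.001]
contact_force: [0.2, 0.4, -0.3]
opening: 0.0002
```

Emit:
apply_moves:
  commands: [0, 0, 0, 6, 0, 0, 0, 0, 0, 0, 0, 0, 0, 0, 0]

```text
time: 20.83
tcp_pos: [0.3501, 0.1838, 0.2082]
tool_rot: [0.694, 0.72, -0.001, -0.0]
contact_force: [0.4, -0.8, -0.1]
opening: -0.0002
```

```bash
python3 obj.py 12 wrist,side,top; python3 -c "
from h import *
print(arm.observe()['tcp_pos'],arm.observe()['joint_pos'],arm.observe()['tool_rot'])
im=cv2.imread('pics/top12.png')
cv2.imwrite('pics/top12a.png',cv2.resize(im[80:280,150:400],None,fx=3,fy=3,interpolation=cv2.INTER_CUBIC))
"
```

```text
wrist [124.  295.5] (np.int32(573), (np.int32(110), np.int32(283), np.int32(29), np.int32(26))) [ 0.4806 -0.0311  0.034 ]
side [289.  190.5] (np.int32(249), (np.int32(273), np.int32(182), np.int32(33), np.int32(18))) [0.5162 0.2044 0.034 ]
side [326. 229.] (np.int32(70), (np.int32(321), np.int32(225), np.int32(11), np.int32(9))) [ 0.4802 -0.0228  0.034 ]
top [270.5 208. ] (np.int32(281), (np.int32(261), np.int32(199), np.int32(20), np.int32(19))) [0.5073 0.188  0.034 ]
top [294.  207.5] (np.int32(297), (np.int32(285), np.int32(198), np.int32(19), np.int32(20))) [0.51   0.1256 0.034 ]
top [246. 210.] (np.int32(295), (np.int32(237), np.int32(201), np.int32(19), np.int32(19))) [0.5005 0.2529 0.034 ]
top [352.  221.5] (np.int32(130), (np.int32(346), np.int32(215), np.int32(13), np.int32(14))) [ 0.4762 -0.0287  0.034 ]
[0.35094671 0.18412792 0.2088538 ] [ 0.43365444 -0.04619146 -0.97619987  2.16782075 -0.04655198  1.00101141
  1.09084347] [ 6.93927015e-01  7.20045065e-01 -2.93746543e-04 -5.62138391e-04]
```

View pics/wrist12.png

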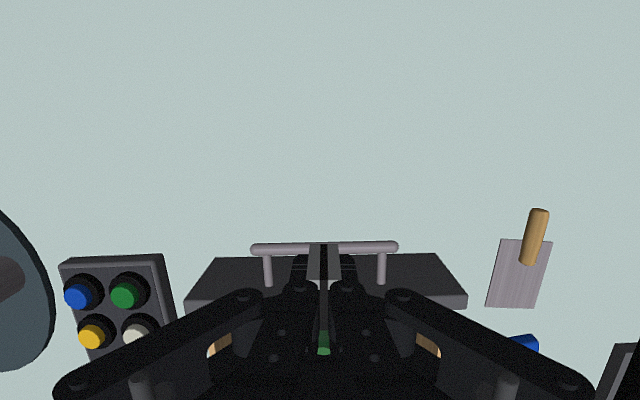

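View pics/top12a.png

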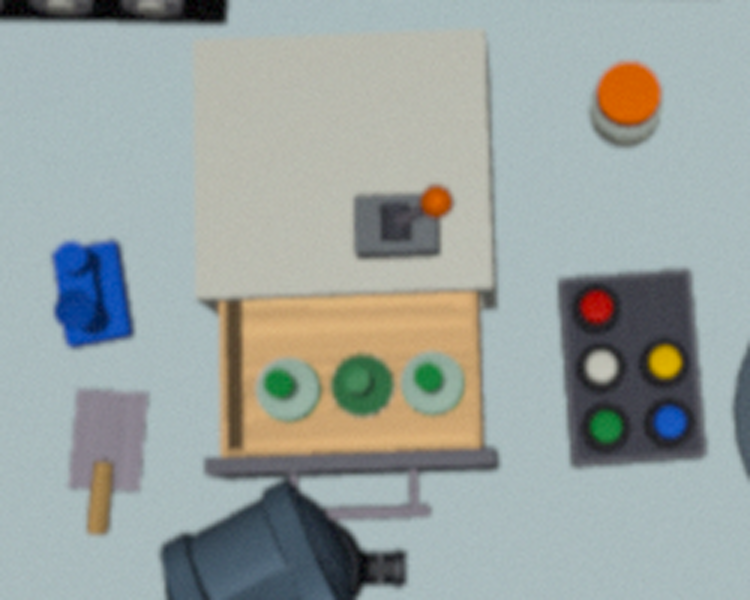

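```bash
python3 -c "
from h import *
o=arm.observe()
print(plane('wrist',[(255,250),(393,246),(255,244),(255,256)],.0775,o).round(4))"
```

```text
[[0.4002 0.1274 0.0775]
 [0.392  0.2488 0.0775]
 [0.3944 0.1275 0.0775]
 [0.406  0.1272 0.0775]]
```

Emit:
apply_moves:
  commands: [0, 0, -0.03, 0, 0, 0, 0, -0.03, 0, 0, 0, 0, -0.03, 0, 0, 0, 0, -0.03, 0, 0, 0, 0, -0.018, 0, 0, 0, 0, 0, 0, 0, 0.01, 0.0006, 0, 0, 0, 0.01, 0.0006, 0, 0, 0, 0.01, 0.0006, 0, 0, 0, 0.01, 0.0006, 0, 0, 0, 0, 0, 0, 0, 0]

```text
time: 21.9
tcp_pos: [0.3956, 0.1877, 0.073]
tool_rot: [0.694, 0.72, 0.003, 0.001]
contact_force: [0.6, 0.3, -0.3]
opening: 0.0003
```

```bash
python3 obj.py 13 side,top; python3 -c "
from h import *
print(arm.observe()['tcp_pos'])
im=cv2.imread('pics/side13.png')
cv2.imwrite('pics/side13a.png',cv2.resize(im[120:270,200:400],None,fx=4,fy=4,interpolation=cv2.INTER_CUBIC))
im=cv2.imread('pics/top13.png')
cv2.imwrite('pics/top13a.png',cv2.resize(im[80:280,150:400],None,fx=3,fy=3,interpolation=cv2.INTER_CUBIC))
"
```

```text
side [289.5 187.5] (np.int32(192), (np.int32(277), np.int32(179), np.int32(26), np.int32(18))) [0.5279 0.2158 0.034 ]
side [326. 229.] (np.int32(72), (np.int32(321), np.int32(225), np.int32(11), np.int32(9))) [ 0.4802 -0.0228  0.034 ]
top [293.5 200. ] (np.int32(297), (np.int32(284), np.int32(191), np.int32(20), np.int32(19))) [0.53   0.1275 0.034 ]
top [245.5 202. ] (np.int32(297), (np.int32(236), np.int32(193), np.int32(20), np.int32(19))) [0.5218 0.2551 0.034 ]
top [270.  200.5] (np.int32(279), (np.int32(261), np.int32(192), np.int32(19), np.int32(18))) [0.5273 0.19   0.034 ]
top [351.5 221.5] (np.int32(137), (np.int32(345), np.int32(215), np.int32(14), np.int32(14))) [ 0.4762 -0.0274  0.034 ]
[0.3927892  0.18712362 0.07221055]
```

View pics/side13a.png

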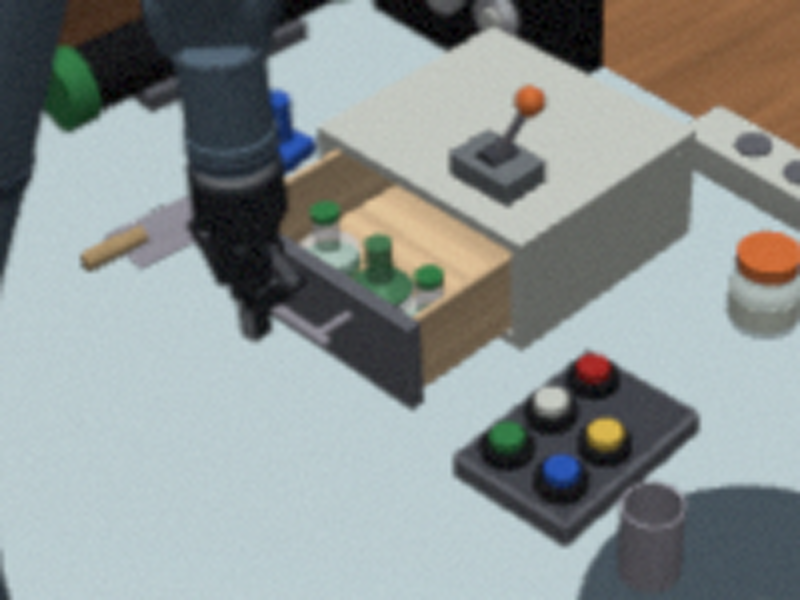

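View pics/top13a.png

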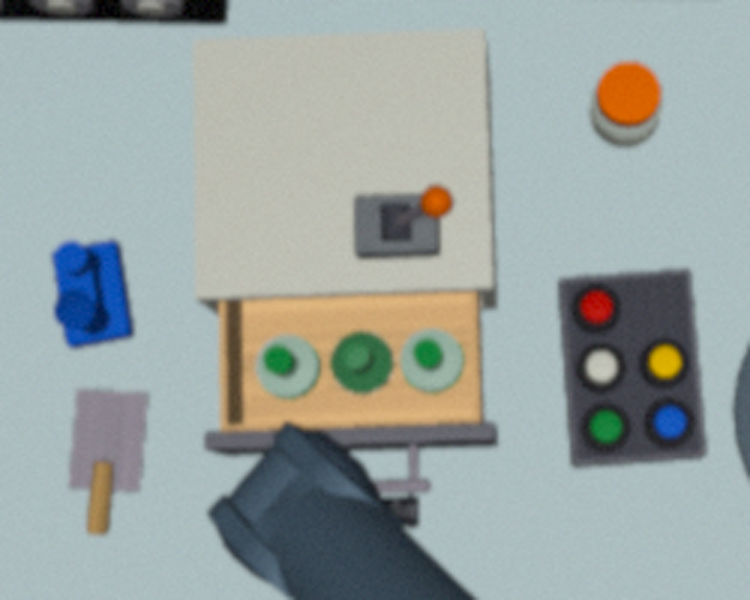

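Emit:
apply_moves:
  commands: [0.006, 0.0003, 0, 0, 0, 0.01, 0.0006, 0, 0, 0, 0.012, 0.0007, 0, 0, 0, 0.012, 0.0007, 0, 0, 0, 0.012, 0.0007, 0, 0, 0, 0.012, 0.0007, 0, 0, 0, 0.012, 0.0007, 0, 0, 0, 0.01, 0.0006, 0, 0, 0, 0.008, 0.0004, 0, 0, 0, 0.006, 0.0003, 0, 0, 0, 0, 0, 0, 0, 0]

```text
time: 22.92
tcp_pos: [0.4931, 0.1926, 0.0714]
tool_rot: [0.694, 0.72, 0.001, 0.0]
contact_force: [0.2, -1.2, 0.4]
opening: -0.0
```

```bash
python3 obj.py 14 side,top; python3 -c "
from h import *
print(arm.observe()['tcp_pos'])
im=cv2.imread('pics/side14.png')
cv2.imwrite('pics/side14a.png',cv2.resize(im[120:270,200:400],None,fx=4,fy=4,interpolation=cv2.INTER_CUBIC))
im=cv2.imread('pics/top14.png')
cv2.imwrite('pics/top14a.png',cv2.resize(im[80:280,150:400],None,fx=3,fy=3,interpolation=cv2.INTER_CUBIC))
"
```

```text
side [326.5 229. ] (np.int32(71), (np.int32(322), np.int32(225), np.int32(10), np.int32(9))) [ 0.4813 -0.0239  0.034 ]
top [351.5 221.5] (np.int32(136), (np.int32(345), np.int32(215), np.int32(14), np.int32(14))) [ 0.4762 -0.0274  0.034 ]
[0.49140929 0.19264067 0.07133446]
```

View pics/side14a.png

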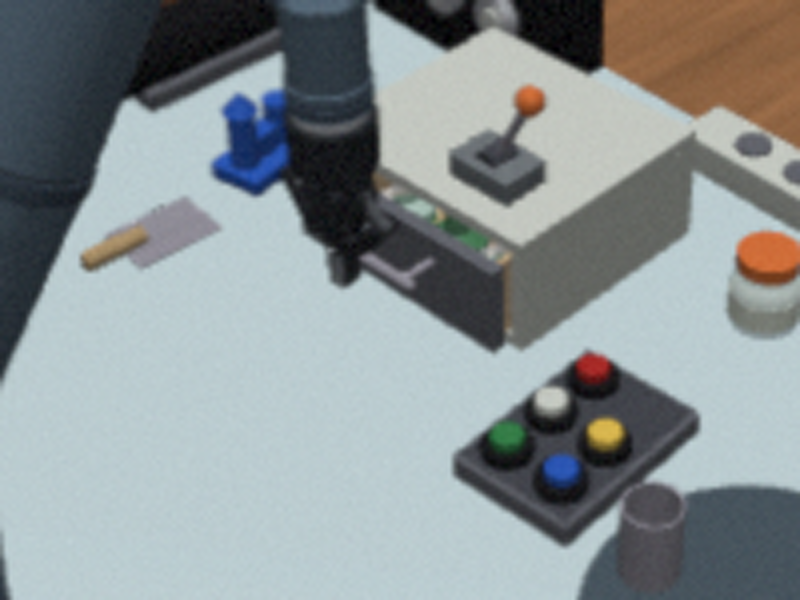

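View pics/top14a.png

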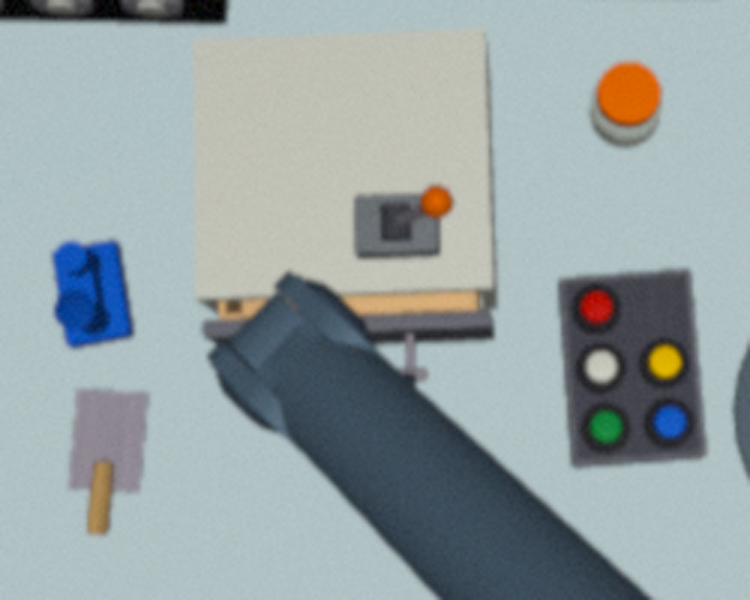

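Emit:
apply_moves:
  commands: [0.004, 0.0002, 0, 0, 0, 0.004, 0.0002, 0, 0, 0, 0.004, 0.0002, 0, 0, 0, 0.004, 0.0002, 0, 0, 0, 0.003, 0.0002, 0, 0, 0, 0.003, 0.0002, 0, 0, 0]

```text
time: 23.52
tcp_pos: [0.5106, 0.1937, 0.0709]
tool_rot: [0.693, 0.721, -0.003, -0.001]
contact_force: [-10.0, 0.6, 9.5]
opening: 0.0005
```

Emit:
apply_moves:
  commands: [0.002, 0.0001, 0, 0, 0, 0.002, 0.0001, 0, 0, 0, 0.002, 0.0001, 0, 0, 0]

```text
time: 23.77
tcp_pos: [0.5107, 0.1939, 0.0703]
tool_rot: [0.692, 0.721, -0.008, -0.004]
contact_force: [-18.8, -2.9, 15.1]
opening: 0.0002
```

```bash
python3 -c "
from h import *
im=capture('side');o=arm.observe();print(o['tcp_pos'],o['contact_force'])
cv2.imwrite('pics/side15a.png',cv2.resize(im[120:270,200:400],None,fx=4,fy=4,interpolation=cv2.INTER_CUBIC))
im=capture('top')
cv2.imwrite('pics/top15a.png',cv2.resize(im[80:280,150:400],None,fx=3,fy=3,interpolation=cv2.INTER_CUBIC))
"
```

```text
[0.51062456 0.19391987 0.07020504] [-15.18189195  -2.20085129  10.59651432]
```

View pics/side15a.png

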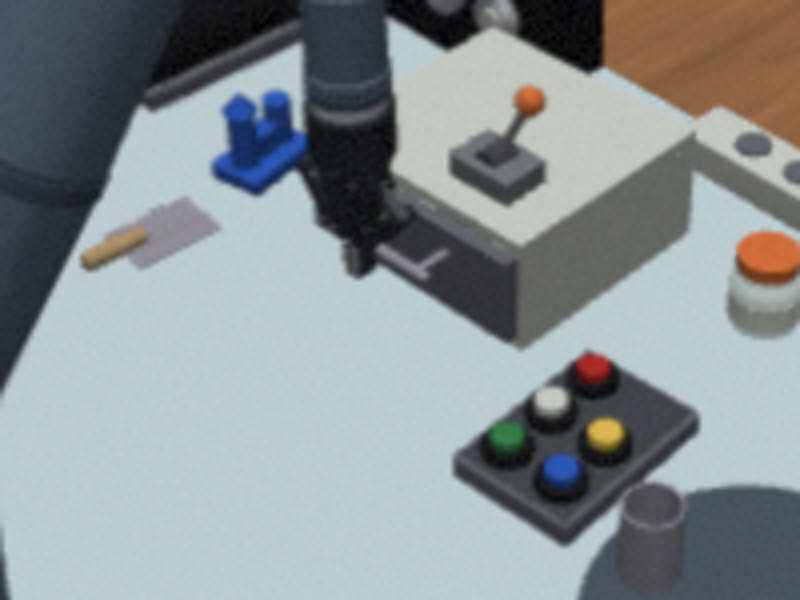

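View pics/top15a.png

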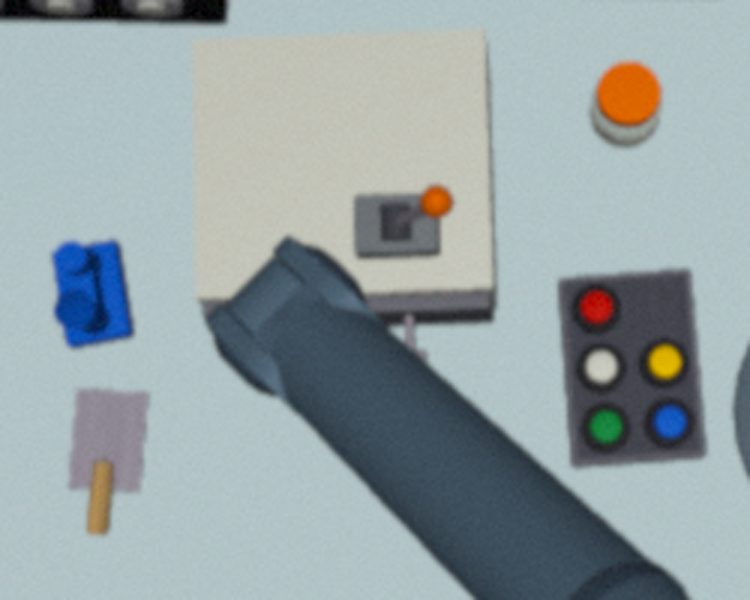

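Emit:
apply_moves:
  commands: [-0.01, -0.0005, 0, 0, 0, -0.02, -0.001, 0, 0, 0, -0.02, -0.001, 0, 0, 0, -0.02, -0.001, 0, 0, 0, 0, 0, 0.03, 0, 0, 0, 0, 0.03, 0, 0, 0, 0, 0.03, 0, 0, 0, 0, 0.03, 0, 0, 0, 0, 0.03, 0, 0, 0, 0, 0.02, 0, 0, 0, 0, 0, 0, 0, 0, 0, 0, 0, 0]

```text
time: 24.87
tcp_pos: [0.4507, 0.1907, 0.243]
tool_rot: [0.693, 0.721, 0.002, 0.002]
contact_force: [-0.7, -0.1, 0.5]
opening: 0.0
```

```bash
python3 -c "
from h import *
o=arm.observe();print(o['tcp_pos'],o['joint_pos'],o['contact_force'])
cv2.imwrite('pics/wrist16.png',capture('wrist'))
im=capture('side')
cv2.imwrite('pics/side16a.png',cv2.resize(im[120:270,200:400],None,fx=4,fy=4,interpolation=cv2.INTER_CUBIC))
"
```

```text
[0.45072635 0.19073016 0.24296273] [ 0.42809498  0.18010652 -0.98148553  1.9434638   0.17101228  1.09853487
  0.98591257] [-0.73348168 -0.05391535  0.50188097]
```

View pics/side16a.png

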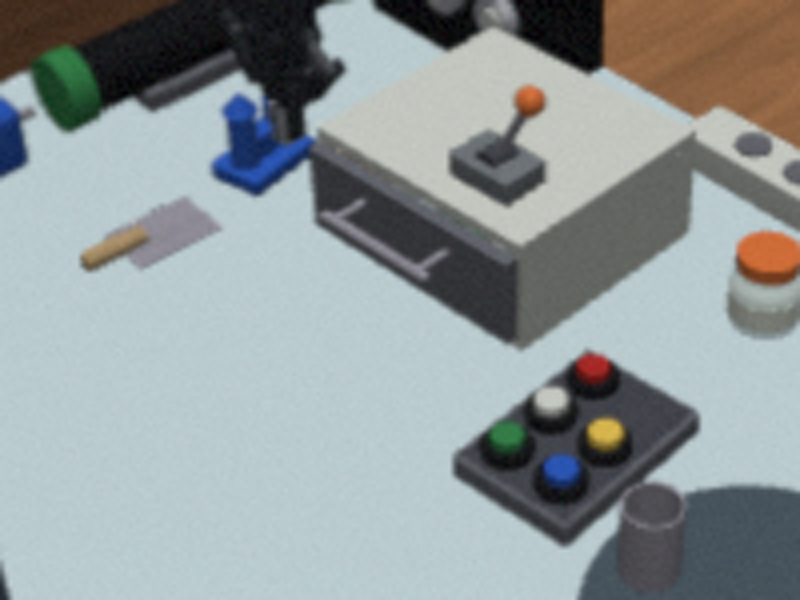

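View pics/wrist16.png

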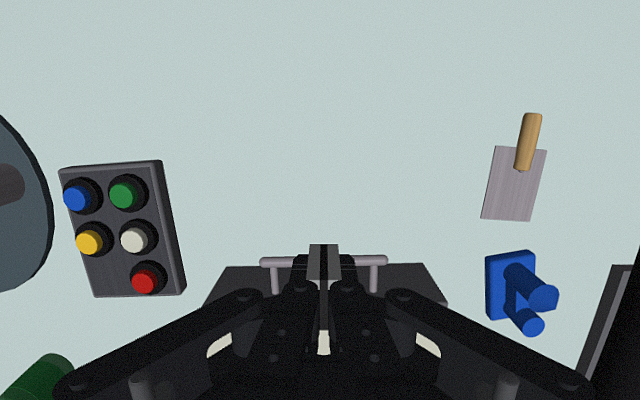

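```bash
python3 -c "
from h import *
im=capture('side');t=capture('top')
a=[b for b in blobs(im,(4,120,100),(17,255,255),15) if 300<b[0][0]<360 and b[0][1]<170];b=[b for b in blobs(t,(4,120,100),(17,255,255),15) if 270<b[0][0]<320]
print(a,b)
print(tri(('side',a[0][0],None),('top',b[0][0],None)))
P=lambda X,Y:(150+X/3,80+Y/3)
for z in (.14,): print(plane('top',[P(356,196),P(440,196),P(437,255),P(355,253)],z).round(4).mean(0))
print('handle', plane('wrist',[(262,263),(386,260)],.0775,arm.observe()).round(4))
"
```

```text
[((np.float64(332.2), np.float64(144.6)), np.int32(37), (np.int32(329), np.int32(142), np.int32(7), np.int32(7)))] [((np.float64(294.7), np.float64(146.8)), np.int32(84), (np.int32(290), np.int32(142), np.int32(11), np.int32(11)))]
(array([0.63536176, 0.11425481, 0.21302224]), np.float64(0.0027589315266627157))
[0.62925 0.1507  0.14   ]
handle [[0.5252 0.1332 0.0775]
 [0.5171 0.2568 0.0775]]
```

Emit:
apply_moves:
  commands: [0, -0.0364, 0.005, 0, 0, 0, -0.0364, 0.005, 0, 0, 0, -0.0364, 0.005, 0, 0, 0, -0.0364, 0.005, 0, 0, 0.0367, 0, 0, 0, 0, 0.0367, 0, 0, 0, 0, 0.0367, 0, 0, 0, 0, 0.0367, 0, 0, 0, 0, 0.0367, 0, 0, 0, 0, 0, 0, -0.0365, 0, 0, 0, 0, -0.0365, 0, 0, 0, 0, 0, 0, 0]

```text
time: 26.07
tcp_pos: [0.6266, 0.0435, 0.1781]
tool_rot: [0.693, 0.721, -0.006, -0.006]
contact_force: [-0.9, -0.6, -2.2]
opening: -0.0003
```

```bash
python3 -c "
from h import *
o=arm.observe();print(o['tcp_pos'],o['joint_pos'],o['contact_force'])
cv2.imwrite('pics/wrist17.png',capture('wrist'))
im=capture('side')
cv2.imwrite('pics/side17a.png',cv2.resize(im[120:270,200:400],None,fx=4,fy=4,interpolation=cv2.INTER_CUBIC))
"
```

```text
[0.62661863 0.04349183 0.17806878] [ 0.45881437  0.5416749  -0.77990981  1.66758693  0.40972569  1.12307864
  1.17370423] [-0.928621   -0.582835   -2.23923739]
```

View pics/side17a.png

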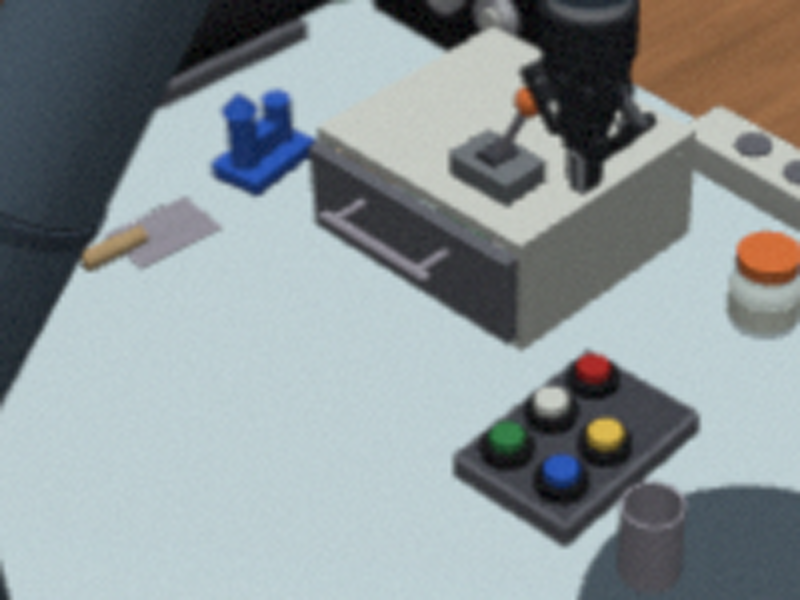

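View pics/wrist17.png

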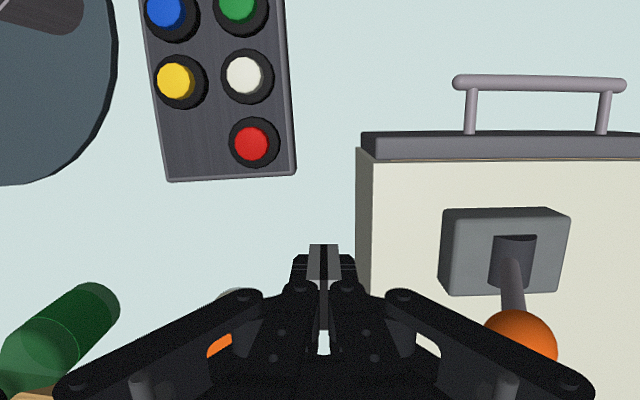

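Emit:
apply_moves:
  commands: [0, -0.01, 0.01, -7, 0, 0, -0.01, 0.01, -7, 0, 0, 0, 0, -7, 0, 0, 0, 0, -7, 0, 0, 0, 0, -7, 0, 0, 0, 0, -7, 0, 0, 0, 0, -7, 0, 0, 0, 0, -7, 0, 0, 0, 0, -7, 0, 0, 0, 0, -7, 0, 0, 0, 0, -7, 0, 0, 0, 0, -7, 0]

```text
time: 27.17
tcp_pos: [0.6336, 0.0259, 0.2118]
tool_rot: [0.998, 0.069, 0.002, -0.0]
contact_force: [0.0, -0.5, 0.3]
opening: -0.0001
```

Emit:
apply_moves:
  commands: [0, 0, 0, -5, 0, 0, 0, 0, 0, 0, 0, 0, 0, 0, 0]

```text
time: 27.42
tcp_pos: [0.6334, 0.0257, 0.2109]
tool_rot: [1.0, 0.03, 0.002, -0.0]
contact_force: [-0.3, 0.2, -0.0]
opening: -0.0001
```

```bash
python3 -c "
from h import *
o=arm.observe();print(o['tcp_pos'],o['joint_pos'],o['contact_force'])
cv2.imwrite('pics/wrist18.png',capture('wrist'))
im=capture('side')
cv2.imwrite('pics/side18a.png',cv2.resize(im[120:270,200:400],None,fx=4,fy=4,interpolation=cv2.INTER_CUBIC))
"
```

```text
[0.63338894 0.02568892 0.21088358] [ 0.28411042  0.42991658 -0.49681682  1.65293012  0.2240763   1.11166854
 -0.21372286] [-0.3130536   0.15299345 -0.01008124]
```

View pics/side18a.png

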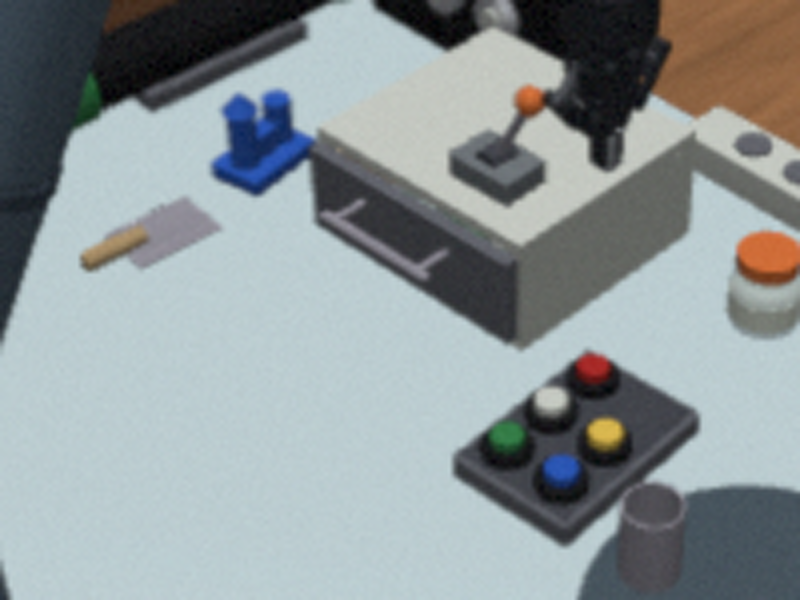

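View pics/wrist18.png

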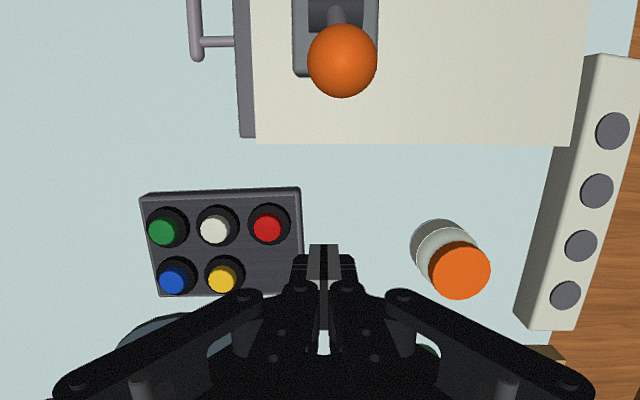

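```bash
python3 -c "
from h import *
o=arm.observe()
print(plane('wrist',[(342,61)],.21,o),plane('wrist',[(302,76),(374,74)],.14,o), plane('wrist',[(254,138),(570,147)],.115,o))"
```

```text
[[0.6347365  0.11616348 0.21      ]] [[0.61533596 0.11683499 0.14      ]
 [0.65721007 0.12051808 0.14      ]] [[0.5823793  0.07716925 0.115     ]
 [0.80805103 0.08586661 0.115     ]]
```

Emit:
apply_moves:
  commands: [0, 0.025, -0.0025, 0, 0, 0, 0.025, -0.0025, 0, 0, -0.0005, 0.009, 0, 0, 0, -0.0005, 0.009, 0, 0, 0, -0.0005, 0.009, 0, 0, 0, -0.0005, 0.009, 0, 0, 0, -0.0005, 0.009, 0, 0, 0, -0.0005, 0.009, 0, 0, 0, -0.0005, 0.009, 0, 0, 0, -0.0005, 0.009, 0, 0, 0, -0.0005, 0.009, 0, 0, 0, -0.0005, 0.009, 0, 0, 0]

```text
time: 28.52
tcp_pos: [0.6269, 0.1655, 0.2027]
tool_rot: [1.0, 0.028, -0.001, 0.0]
contact_force: [0.4, -1.4, -0.5]
opening: -0.0002
```

```bash
python3 -c "
from h import *
o=arm.observe();print(o['tcp_pos'],o['joint_pos'],o['contact_force'])
cv2.imwrite('pics/wrist19.png',capture('wrist'))
im=capture('side')
cv2.imwrite('pics/side19a.png',cv2.resize(im[120:270,200:400],None,fx=4,fy=4,interpolation=cv2.INTER_CUBIC))
"
```

```text
[0.62693808 0.16554873 0.20272709] [ 0.08173548  0.47472522 -0.52797342  1.61712593  0.25870068  1.12147579
 -0.45463739] [ 0.39705705 -1.4043867  -0.5138425 ]
```

View pics/side19a.png

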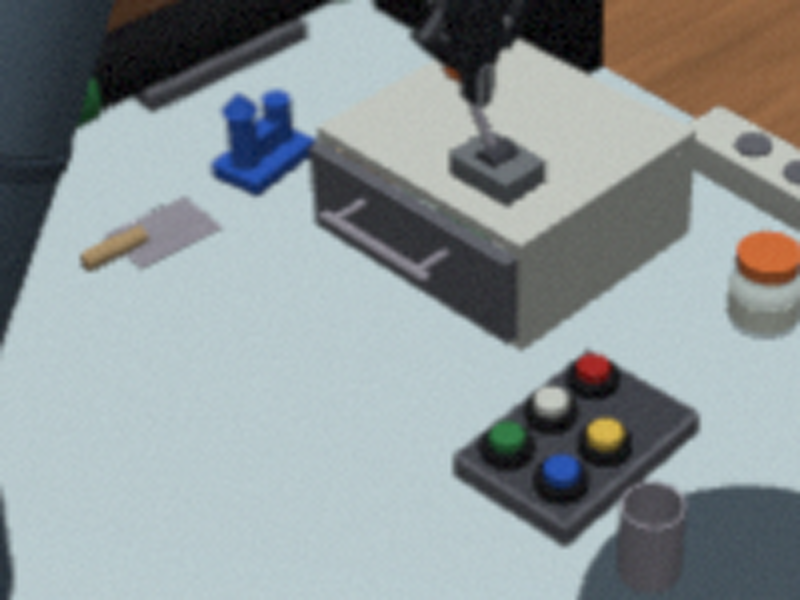

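View pics/wrist19.png

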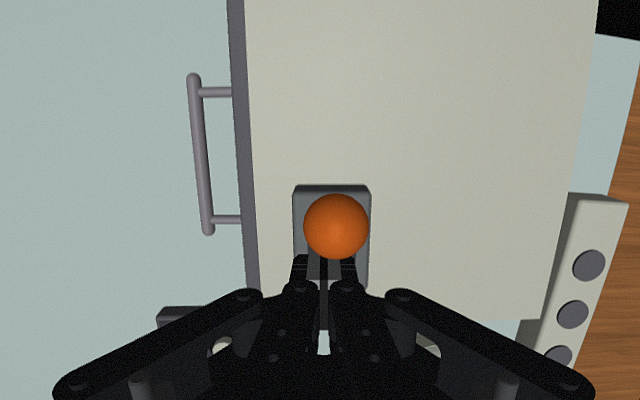

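Lever is past vertical; push on until the stop.

Emit:
apply_moves:
  commands: [-0.0004, 0.006, 0, 0, 0, -0.0003, 0.005, 0, 0, 0, -0.0003, 0.004, 0, 0, 0, -0.0002, 0.003, 0, 0, 0]

```text
time: 28.95
tcp_pos: [0.627, 0.1747, 0.2029]
tool_rot: [1.0, 0.026, -0.001, 0.006]
contact_force: [-1.9, -13.8, 4.2]
opening: -0.0
```

```bash
python3 -c "
from h import *
o=arm.observe();im=capture('wrist');print(o['tcp_pos'],o['contact_force'])
b=[b for b in blobs(im,(4,120,80),(17,255,255),300)];print(b)
for x in b: print(plane('wrist',[x[0]],.207,o))
"
```

```text
[0.62704681 0.17467246 0.20285676] [ -1.91880498 -13.75676043   4.1783044 ]
[((np.float64(618.9), np.float64(286.3)), np.int32(10014), (np.int32(572), np.int32(72), np.int32(68), np.int32(328))), ((np.float64(333.1), np.float64(224.4)), np.int32(3081), (np.int32(302), np.int32(193), np.int32(63), np.int32(63)))]
[[0.76640007 0.17756985 0.207     ]]
[[0.62974571 0.20222868 0.207     ]]
```

Emit:
apply_moves:
  commands: [0, -0.01, 0, 0, 0, 0, -0.02, 0.005, 0, 0, 0, -0.02, 0.02, 0, 0, 0, -0.03, 0.03, 0, 0, 0, -0.03, 0.02, 0, 0, -0.02, -0.04, 0, 0, 0, -0.02, -0.04, 0, 0, 0, 0, 0, 0, 0, 0, 0, 0, 0, 0, 0]

```text
time: 29.75
tcp_pos: [0.5884, -0.0051, 0.2778]
tool_rot: [1.0, 0.025, 0.0, 0.0]
contact_force: [-0.1, 0.4, 0.2]
opening: -0.0
```

```bash
python3 -c "
from h import *
o=arm.observe();print(o['tcp_pos'],o['joint_pos'],o['contact_force'])
cv2.imwrite('pics/wrist20.png',capture('wrist'))
im=capture('side');t=capture('top');cv2.imwrite('pics/top20.png',t)
cv2.imwrite('pics/side20a.png',cv2.resize(im[120:270,200:400],None,fx=4,fy=4,interpolation=cv2.INTER_CUBIC))
a=[b for b in blobs(im,(4,120,100),(17,255,255),10) if 280<b[0][0]<360 and b[0][1]<170];b=[b for b in blobs(t,(4,120,100),(17,255,255),15) if 240<b[0][0]<320]
print(a,b)
print(tri(('side',a[0][0],None),('top',b[0][0],None)))
"
```

```text
[ 0.58836352 -0.00509618  0.2777609 ] [ 0.36196115  0.28249558 -0.50351458  1.6936875   0.14571688  1.20243491
 -0.12819174] [-0.10973835  0.38308003  0.2367827 ]
[((np.float64(313.2), np.float64(136.0)), np.int32(35), (np.int32(310), np.int32(133), np.int32(7), np.int32(7)))] [((np.float64(258.4), np.float64(148.7)), np.int32(80), (np.int32(254), np.int32(144), np.int32(10), np.int32(10)))]
(array([0.62977679, 0.20002262, 0.20823763]), np.float64(0.0018081587781856926))
```

View pics/side20a.png

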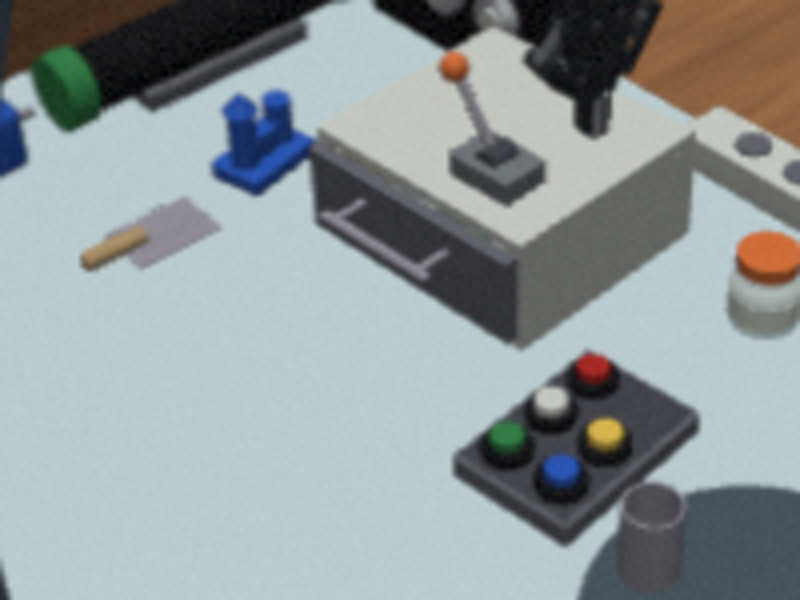

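View pics/wrist20.png

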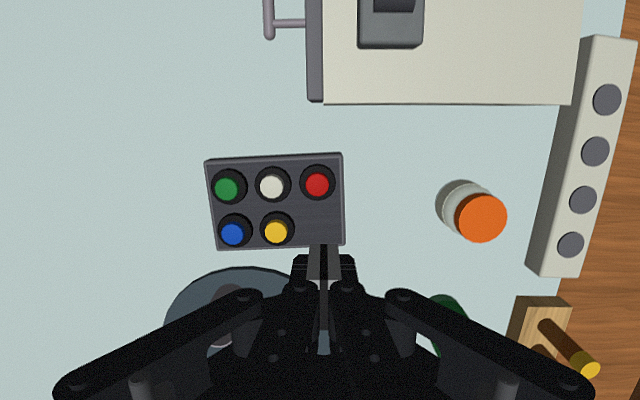

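```bash
cat > keys.py <<'E'
from h import *
import sys
o=arm.observe(); im=capture("wrist"); cv2.imwrite(f"pics/keys{sys.argv[1]}.png",im); t=capture("top")
for n,lo,hi in [("yellow",(20,150,100),(28,255,255)),("blue",(100,150,100),(118,255,255)),("red",(0,150,100),(4,255,255)),("green",(55,120,60),(80,255,255)),("white",(15,0,150),(60,30,255))]:
    for src,i in (("wrist",im),("top",t)):
        for b in blobs(i,lo,hi,50):
            P=plane(src,[b[0]],.047,o)[0]
            if .42<P[0]<.64 and -.14<P[1]<.03: print(n,src,np.round(b[0],1),b[1],P.round(4))
print(o["tcp_pos"])
E
python3 keys.py 1
```

```text
yellow wrist [273.4 237.4] 360 [ 0.5337 -0.0756  0.047 ]
blue wrist [230.1 238.8] 351 [ 0.4811 -0.0806  0.047 ]
red wrist [315.3 190.7] 400 [ 0.5811 -0.0149  0.047 ]
green wrist [224.7 194. ] 406 [ 0.4761 -0.0249  0.047 ]
white wrist [269.6 192.3] 387 [ 0.5284 -0.0198  0.047 ]
[0.58928097 0.00121687 0.27797218]
```

Emit:
apply_moves:
  commands: [-0.02, -0.0074, 0, 0, 0, -0.02, -0.0074, 0, 0, 0, -0.021, -0.0074, 0, 0, 0, 0, 0, 0, 0, 0, 0, 0, -0.03, 0, 0, 0, 0, -0.03, 0, 0, 0, 0, -0.03, 0, 0, 0, 0, -0.03, 0, 0, 0, 0, -0.03, 0, 0, 0, 0, -0.03, 0, 0, 0, 0, 0, 0, 0, 0, 0, 0, 0, 0]

```text
time: 31.0
tcp_pos: [0.527, -0.0216, 0.0963]
tool_rot: [1.0, 0.03, -0.002, -0.001]
contact_force: [-0.8, -0.8, -0.1]
opening: -0.0
```

```bash
python3 -c "
from h import *
o=arm.observe();print(o['tcp_pos'],o['contact_force'])
cv2.imwrite('pics/wrist21.png',capture('wrist'))"; python3 keys.py 2
```

```text
[ 0.52701316 -0.02163186  0.09630565] [-0.843842   -0.76520152 -0.09988707]
red wrist [410.5 229.9] 1417 [ 0.581 -0.015  0.047]
green wrist [236. 235.] 1500 [ 0.4763 -0.0244  0.047 ]
white wrist [322.9 230. ] 1153 [ 0.5285 -0.0181  0.047 ]
[ 0.52889556 -0.02187634  0.09822005]
```

View pics/wrist21.png

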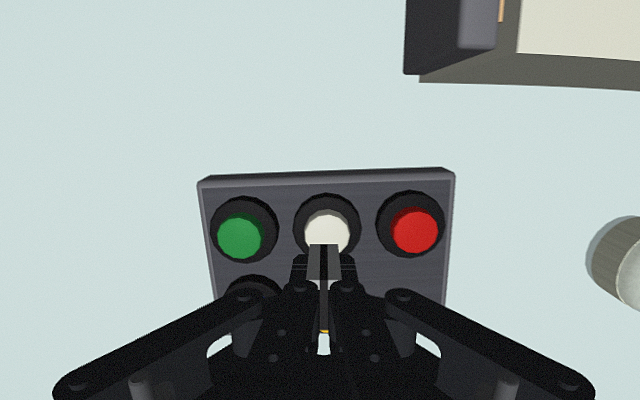

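Emit:
apply_moves:
  commands: [0, 0.001, -0.02, 0, 0, 0, 0, -0.012, 0, 0, 0, 0, -0.006, 0, 0, 0, 0, -0.005, 0, 0, 0, 0, -0.003, 0, 0, 0, 0, 0, 0, 0, 0, 0, 0, 0, 0]

```text
time: 31.73
tcp_pos: [0.5284, -0.0223, 0.0549]
tool_rot: [1.0, 0.028, -0.0, 0.001]
contact_force: [-7.9, -0.4, 18.1]
opening: -0.0
```

Emit:
apply_moves:
  commands: [0, 0, 0, 0, 0, 0, 0, 0.01, 0, 0, 0, 0, 0.02, 0, 0, 0, 0, 0.025, 0, 0, -0.012, -0.015, 0, 0, 0, -0.012, -0.015, 0, 0, 0, -0.012, -0.015, 0, 0, 0, -0.012, -0.015, 0, 0, 0, 0, 0, 0, 0, 0, 0, 0, 0, 0, 0]

```text
time: 32.57
tcp_pos: [0.4797, -0.0833, 0.107]
tool_rot: [1.0, 0.027, 0.0, 0.0]
contact_force: [0.2, 0.5, -0.2]
opening: 0.0001
```

```bash
python3 keys.py 3
```

```text
yellow wrist [408.3 221. ] 1541 [ 0.5325 -0.0742  0.047 ]
blue wrist [325.4 225.4] 1340 [ 0.4809 -0.0798  0.047 ]
red wrist [499.2 129.7] 1710 [ 0.5796 -0.0151  0.047 ]
red top [348.5 182. ] 85 [ 0.5794 -0.0172  0.047 ]
green wrist [321.9 135.8] 1723 [ 0.4758 -0.025   0.047 ]
green top [351.7 221.9] 102 [ 0.4742 -0.0275  0.047 ]
white wrist [412.6 132.4] 1634 [ 0.5282 -0.0201  0.047 ]
white top [350.  201.9] 68 [ 0.5267 -0.0221  0.047 ]
[ 0.47971594 -0.08334742  0.10704098]
```

View pics/keys3.png

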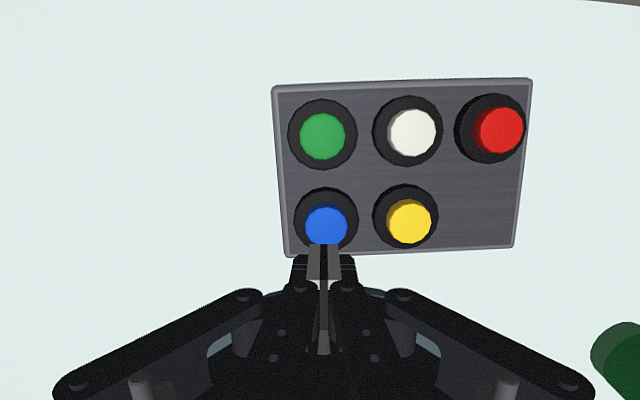

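Emit:
apply_moves:
  commands: [0.001, 0.0015, -0.025, 0, 0, 0, 0, -0.016, 0, 0, 0, 0, -0.006, 0, 0, 0, 0, -0.005, 0, 0, 0, 0, -0.003, 0, 0, 0, 0, 0, 0, 0, 0, 0, 0, 0, 0]

```text
time: 33.25
tcp_pos: [0.4811, -0.079, 0.0548]
tool_rot: [1.0, 0.029, -0.002, 0.0]
contact_force: [-9.2, 1.5, 23.4]
opening: 0.0003
```

Blue fully down (23 N at the stop). Lift, move to yellow (0.533, -0.076).

Emit:
apply_moves:
  commands: [0, 0, 0, 0, 0, 0, 0, 0.01, 0, 0, 0, 0, 0.02, 0, 0, 0, 0, 0.025, 0, 0, 0.013, 0.0014, 0, 0, 0, 0.013, 0.0014, 0, 0, 0, 0.013, 0.0014, 0, 0, 0, 0.013, 0.0014, 0, 0, 0, 0, 0, 0, 0, 0, 0, 0, 0, 0, 0]

```text
time: 34.08
tcp_pos: [0.5339, -0.0744, 0.1073]
tool_rot: [1.0, 0.029, 0.001, -0.0]
contact_force: [-0.3, -0.3, 0.4]
opening: -0.0002
```

```bash
python3 keys.py 4
```

```text
yellow wrist [322.5 227.5] 1297 [ 0.5334 -0.0724  0.047 ]
blue wrist [239.5 234.8] 1311 [ 0.4811 -0.0804  0.047 ]
red wrist [408.2 139.5] 1685 [ 0.5802 -0.0151  0.047 ]
red top [348.6 181.9] 88 [ 0.5797 -0.0175  0.047 ]
green wrist [230.8 146.1] 1747 [ 0.4767 -0.0249  0.047 ]
green top [351.6 221.9] 102 [ 0.4742 -0.0272  0.047 ]
white wrist [318.8 142.8] 1625 [ 0.5283 -0.0202  0.047 ]
white top [350.  201.9] 68 [ 0.5267 -0.0221  0.047 ]
[ 0.5339012  -0.07444265  0.10727906]
```

Emit:
apply_moves:
  commands: [-0.001, -0.001, -0.025, 0, 0, 0, 0, -0.016, 0, 0, 0, 0, -0.006, 0, 0, 0, 0, -0.005, 0, 0, 0, 0, -0.003, 0, 0, 0, 0, 0, 0, 0, 0, 0, 0, 0, 0]

```text
time: 34.77
tcp_pos: [0.5296, -0.0764, 0.0548]
tool_rot: [1.0, 0.028, -0.003, 0.001]
contact_force: [-10.0, -0.1, 23.6]
opening: 0.0
```

Emit:
apply_moves:
  commands: [0, 0, 0, 0, 0, 0, 0, 0.01, 0, 0, 0, 0, 0.02, 0, 0, 0, 0, 0.025, 0, 0, -0.0144, 0.0124, 0, 0, 0, -0.0144, 0.0124, 0, 0, 0, -0.0144, 0.0124, 0, 0, 0, -0.0144, 0.0124, 0, 0, 0, 0, 0, 0, 0, 0, 0, 0, 0, 0, 0]

```text
time: 35.6
tcp_pos: [0.474, -0.026, 0.1073]
tool_rot: [1.0, 0.029, 0.0, 0.0]
contact_force: [0.9, 0.0, -0.3]
opening: -0.0001
```

```bash
python3 keys.py 5
```

```text
yellow wrist [408.  286.2] 234 [ 0.5329 -0.0625  0.047 ]
red wrist [491.3 223.1] 1252 [ 0.5805 -0.0151  0.047 ]
red top [348.5 181.7] 85 [ 0.5802 -0.0172  0.047 ]
green wrist [325.9 226.8] 1299 [ 0.4755 -0.0234  0.047 ]
white wrist [409.9 226.4] 1267 [ 0.5283 -0.0202  0.047 ]
[ 0.47396938 -0.02598575  0.10726475]
```

Emit:
apply_moves:
  commands: [0.0015, 0, -0.025, 0, 0, 0, 0, -0.016, 0, 0, 0, 0, -0.006, 0, 0, 0, 0, -0.005, 0, 0, 0, 0, -0.003, 0, 0, 0, 0, 0, 0, 0, 0, 0, 0, 0, 0]

```text
time: 36.28
tcp_pos: [0.476, -0.0276, 0.0548]
tool_rot: [1.0, 0.028, -0.001, 0.002]
contact_force: [-8.8, -2.0, 23.2]
opening: 0.0003
```

Emit:
apply_moves:
  commands: [0, 0, 0, 0, 0, 0, 0, 0.01, 0, 0, 0, 0, 0.02, 0, 0, 0, 0, 0.03, 0, 0, 0, 0, 0.04, 0, 0, 0, 0, 0.04, 0, 0, -0.03, -0.03, 0.03, 0, 0, -0.03, -0.03, 0.03, 0, 0, 0, -0.04, 0, 0, 0, 0, -0.04, 0, 0, 0, 0, 0, 0, 0, 0, 0, 0, 0, 0, 0]

```text
time: 37.28
tcp_pos: [0.4277, -0.1578, 0.2408]
tool_rot: [1.0, 0.025, 0.001, 0.0]
contact_force: [0.2, 0.5, 0.1]
opening: -0.0002
```

```bash
python3 -c "
from h import *
o=arm.observe();print(o['tcp_pos'],o['contact_force'])
im=capture('side');t=capture('top');cv2.imwrite('pics/top22.png',t);cv2.imwrite('pics/side22.png',im)
cv2.imwrite('pics/side22a.png',cv2.resize(im[120:320,200:450],None,fx=3,fy=3,interpolation=cv2.INTER_CUBIC))
a=[b for b in blobs(im,(4,120,100),(17,255,255),10) if 280<b[0][0]<360 and b[0][1]<170];b=[b for b in blobs(t,(4,120,100),(17,255,255),15) if 240<b[0][0]<320]
print(tri(('side',a[0][0],None),('top',b[0][0],None)))
"
```

```text
[ 0.42774205 -0.15779734  0.24078964] [0.16581561 0.54289856 0.13319347]
(array([0.62986186, 0.20010552, 0.20776569]), np.float64(0.001764547753998121))
```

View pics/side22a.png

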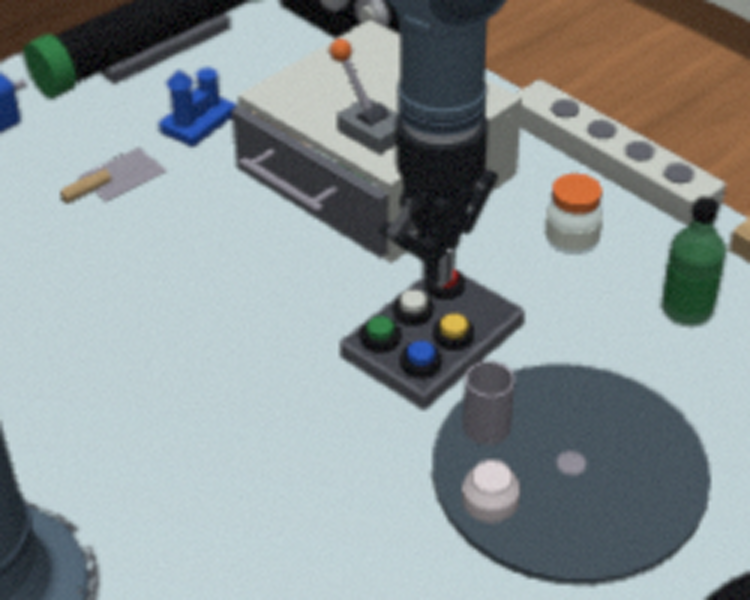

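View pics/top22.png

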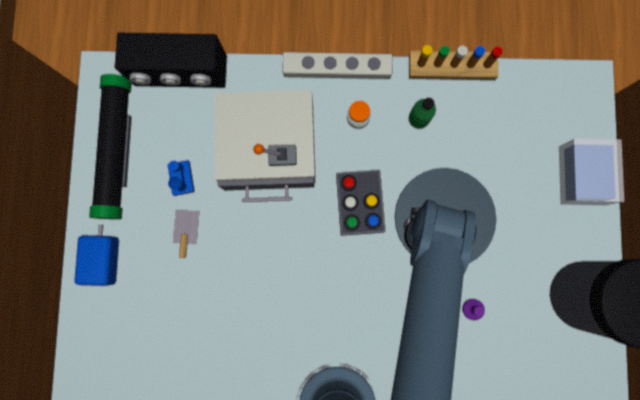

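```bash
python3 -c "
from h import *
print(arm.hand_in()); o=arm.observe(); print(o['time'],o['contact_force'])"
```

```text
the job is handed in; nothing more can be done
None
the job is handed in; nothing more can be done
```

The job is done and handed in at about 37.4 s of the 210 s. I found three of the wanted items on the turntable, two drop checkers and one green diffuser, and saw no fourth. I didn't make a separate search of the small strip behind the black canister.

- **Drawer:** all three stood upright in the drawer before I shut it. I pushed it to its end stop (about 15–19 N); the side view then showed the front flush with the dryer.
- **Lever:** I pushed it over until it stopped at about 14 N. The last two-camera fix put the ball at (0.630, 0.200, 0.208), which fits a full lock of about 1.2 rad. The ball travelled 86 mm instead of the 96 mm I expected. The block's position suggests the lever started a little off its free stop. If it did start at the free stop, the angle would be only about 1.06 rad, still past the 1.0 limit.
- **Keys:** I pressed white, blue, yellow and green in that order after the lever was over. Each went to its bottom stop, with the tool about 55 mm up at 18–24 N. The red key was not touched.
- **Last pictures:** the drawer was still shut and the lever still over. The white, blue, yellow and green keys looked released, and the gripper was clear of everything. The other things looked unmoved, except that the arm hid some of the turntable in the top view. The hand-in reports no verdict.

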